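# Set the coater's film gate by feel and load the sample jars

## Robot

A 6-joint arm with a two-finger parallel gripper is mounted at the origin on the work surface. World frame = base frame: x ahead of the robot, y to its left, z up, the work surface at z = 0. Lengths are in m, angles in degrees, forces in N, time in s.
With the tool pointing down it reaches from about 0.3 to 0.825 m from the base axis. Payload 5.4 kg.
Tool frame: the origin (TCP) lies at the very end of the fingers, on their centre line; the grasp point (between the pads) lies 19 mm behind it; x points along the fingers, y is the direction in which the jaws open and shut, and the axes are right-handed (so a half turn about x gives the same grasp; the last joint's range is limited). The gripper opens to 92 mm and grips with 3 to 60 N. Pads are 20 mm wide; open, the fingers measure 128 mm over their backs; the gripper's body (75 mm by 189 mm) begins 69 mm behind the grasp point.
Start: joints at [-78.501, 9.076, 91.501, -0, 79.423, -12.038], TCP at [0.23, -0.527, 0.215] pointing down, gripper open.
Joint ranges: [-166.64, 166.64], [-54.1, 131.32], [10.49, 154.53], [-73.88, 253.88], [9.74, 151.15], [-171.62, 171.62]. Speed limits (degrees/s): [147.25, 147.25, 180, 180, 180, 180].

## Interface

Orientations are given as a 3x3 rotation matrix whose columns are the frame's x, y, z axes.
In Python, from rig import readout, imaging, workorder, spotter gives the robot as it stands.
- The arm moves only by the tool jog_arm, never from a script. Its argument "steps" is one flat list of numbers, 7 for each row, row after row: the shift along the world's x, y, z in cm, then the turn, a rotation vector about the world's x, y, z in rad, then the closure, from 0 (fully open) to 1 (shut). In form: [x, y, z, wx, wy, wz, claw, x, y, z, wx, wy, wz, claw, ...]. A call has 1 to 20 rows; each row is the pose to reach, as a shift and turn from the pose commanded when the call began; what a row does not reach only later rows make up. A row lasts 1/10 s, in which the tool goes at most 50 mm and 8.59 degrees, less where a joint would pass 70% of its speed; a pose out of reach is approached as far as the arm can. A call with a gripper value outside its range is refused whole. The fingers move at their own pace and stop on an object; "newtons" is the grip in N (left out, the last holds). Time passes only in rows, so rows that repeat a pose let the fingers close. It gives the time, the measured TCP pose, the force and the opening at its end, in the units of the state.
- readout.get_obs(): the state, without advancing time (a new reading comes with each control period).
- imaging.capture(name): name is "scene" or "top"; returns the picture (384x512x3 uint8, blue, green, red); there is no depth.
- imaging.calibration(name): a dict with "camera_matrix" (3x3 intrinsics, pixels), "D" ([k1, k2, p1, p2, k3] as OpenCV has them; the pictures are not rectified), "T" (4x4, takes a point from camera to world coordinates). Camera axes: x right, y down, z forward; pixel columns grow to the right and rows downward; lengths in m; the calibration is good to about 2 mm. A picture is of the moment at which its call begins. calibration takes no time and is no camera call.
- workorder.hand_in(): hands the job in, once; it reports no verdict.
Trained networks look in the newest picture that a camera, given by its name, has taken for a name from the list of things; names that differ only in an ending like _2 or _b are one class to them, and where a whole thing is asked for, a point or a joint stands for the part that bears it (a point fixed in the world has none). Each returns a list of dicts, best first, with "confidence" (0 to 1); they miss things now and then, are a little off and sometimes report something else, mostly with a low value. They report only what shows in the picture. A call takes as long as a camera call.
- spotter.look_for(query, camera): "box" ([left, top, right, bottom] in pixels, round what is visible of it).
- spotter.outline_of(query, camera): "mask" (384x512 bool, what is visible of it) and "box" ([left, top, right, bottom] in pixels, round what is visible of it).
The state is a dict: "clock": time; "joint_pos": joint angles; "joint_vel": joint speeds; "effort": joint torques, N m; "position": TCP position; "tcp_rot": TCP orientation; "wrist_force": force on the tool from outside, world axes, zero at the start; "ft_torque": the same for the moment, N m; "finger_gap": opening from 0.0 (shut) to 1.0 (fully open).
Only numpy, scipy, OpenCV 4.12 (cv2) and the standard library are available. Lean on these libraries where they do the work, as an engineer would, in place of code of your own. Each camera call takes 0.05 s, during which the arm holds its last target. There are 200 camera calls.

## Task

Get the varnish coater ready for a run. Slide the setting blade in under the raised film gate, bring the gate down until you can feel the blade drawing with a light but definite drag of 2 to 6 N, draw the blade out with that drag, leave the gate at that setting and lay the blade back flat on its cork pad. Stand all the hexagonal sample jars upright on the floor of the grey tray, close-packed in one cluster, flat face against flat face, so that each jar touches at least two others.

Things in the scene. Friction and masses are not known exactly. Their poses are not given: they have to be found in the camera images.
- coater: the drawdown coater, fixed: aluminium bed plate, x from -130 to +70 mm, y +-62 mm, 12 mm thick; on it two grey guide posts (26 x 18 mm, at y = +-52 mm, tops 62 mm above the table), the film gate between them. Origin: on the table straight below the gate; z up. The blade goes in under the gate along the coater's x, from the -x side (robot's side) towards +x
- gap (a point): point on the bed's top (12 mm up) straight below the gate, where the blade goes. Above it hangs the gate's dark steel shoe, 14 mm along x, 76 mm wide, on a spring: it presses on the blade with 0.5 N plus 1.6 N per mm it is pushed up from rest (14 mm travel). Friction on both blade faces, 0.6 within 20 percent: drag is about 1.2 times that press. Never pinch with over 20 N
- gate (a joint): height of the film gate, m, 0 lowest to 0.022 highest; starts 0.015 to 0.020. Slides vertically and stays where left; 11 N moves it down, 17 N up (a little more when fast). The resting shoe's underside is (gate value minus 0 to 6 mm) above the bed: this hidden offset changes from start to start and cannot be read, so the fit must be felt with the blade
- gate_lug (a point): grip point of the black lug on top of the gate bar (steel, 84 mm wide along y, 22 mm thick): lug 22 mm along the coater's x, 24 mm along its y, upright, from 27 mm below this point (the bar's top) to 18 mm above; 75 mm above the bed's top when joint gate is 0; moves with the gate
- blade: the setting blade (feeler): flat steel blade 5 mm thick, 24 mm wide, with a wooden handle block 24 mm wide and 24 mm high; 170 mm long in all, underside flat throughout; 0.14 kg. Origin: on the underside, mid-length; x towards the tip, z up. Handle from x = -85 to -15 mm, bare blade from -15 to +85 mm. Starts lying on the cork pad
- blade_tip (a point): middle of the end face of the blade's tip, 85 mm ahead of the blade's origin, 2.5 mm above the underside
- blade_handle (a point): centre of the handle block, 50 mm behind the blade's origin, 12 mm above the underside
- pad: the cork pad for the blade, fixed on the table left of the coater, 200 x 60 x 6 mm; origin at the centre of its underside, x along its length
- tray: the grey jar tray, fixed: outside 172 x 232 x 14 mm (x, y, z), walls 6 mm thick, inner floor 160 x 220 mm at 6 mm height; origin at the centre of its underside
- jar1: one of the brown stoneware hexagonal sample jars (3 to 5 of five are there), all alike: hexagonal prism 64 mm across flats, 74 across corners, 56 high; on it a round neck and steel cap, 34 mm across, from 56 to 82 mm height; 0.17 to 0.34 kg. Origin: centre of the underside; z up; x points to a corner, flats face +y and -y (it looks the same every 60 degrees)
- jar2: one of the brown stoneware hexagonal sample jars (3 to 5 of five are there), all alike: hexagonal prism 64 mm across flats, 74 across corners, 56 high; on it a round neck and steel cap, 34 mm across, from 56 to 82 mm height; 0.17 to 0.34 kg. Origin: centre of the underside; z up; x points to a corner, flats face +y and -y (it looks the same every 60 degrees)
- jar3: one of the brown stoneware hexagonal sample jars (3 to 5 of five are there), all alike: hexagonal prism 64 mm across flats, 74 across corners, 56 high; on it a round neck and steel cap, 34 mm across, from 56 to 82 mm height; 0.17 to 0.34 kg. Origin: centre of the underside; z up; x points to a corner, flats face +y and -y (it looks the same every 60 degrees)
- jar4: one of the brown stoneware hexagonal sample jars (3 to 5 of five are there), all alike: hexagonal prism 64 mm across flats, 74 across corners, 56 high; on it a round neck and steel cap, 34 mm across, from 56 to 82 mm height; 0.17 to 0.34 kg. Origin: centre of the underside; z up; x points to a corner, flats face +y and -y (it looks the same every 60 degrees)
- jar5: one of the brown stoneware hexagonal sample jars (3 to 5 of five are there), all alike: hexagonal prism 64 mm across flats, 74 across corners, 56 high; on it a round neck and steel cap, 34 mm across, from 56 to 82 mm height; 0.17 to 0.34 kg. Origin: centre of the underside; z up; x points to a corner, flats face +y and -y (it looks the same every 60 degrees)
- tin: bystander, not part of the job, leave it alone: a steel paint tin, 70 mm across, 85 mm high; origin at the centre of its underside
- flask: bystander, not part of the job, leave it alone: a grey bottle, 60 mm across, 130 mm high; origin at the centre of its underside
- paintbrush: bystander, not part of the job, leave it alone: a paint brush lying flat; origin under its middle

How it is judged (in metres and radians):
On the way, in this order (a step that is already met when the one before it is completed fails the run):
1. the blade has been slid in under the raised gate, its tip at least 12 mm past the gate's middle, without being pressed (x of blade_tip in the frame of coater above 0.012 m and z of blade_tip in the frame of coater below 0.024 m and y of blade_tip in the frame of coater between -0.025 and 0.025 m and contact force between blade and shoe_c0 below 0.3 N), for 0.1 s.
2. the gate has been brought down so that its shoe presses on the blade with 1.2 to 6.8 N, the blade lying flat and still (contact force between blade and shoe_c0 between 1.2 and 6.8 N and angle between blade's own z axis and vertical below 0.06 rad and linear speed of blade below 0.003 m/s), for 0.3 s.
3. the blade, held in the fingers, is moved under that press (1.2 to 6.8 N) so that the drag is felt (contact force between blade and shoe_c0 between 1.2 and 6.8 N and linear speed of blade above 0.004 m/s and contact force between the fingers and blade above 1 N), for 0.2 s.
4. the blade has been drawn clear of the gate, with the gate left at that setting (x of blade_tip in the frame of coater below -0.012 m and z of shoe_c0 in the frame of coater between 0.0277 and 0.0319 m), for 0.1 s.
At the end, for the whole second after the job is handed in: Shoe rests 0.7 to 4.9 mm above the bed; blade flat on its pad, within 40 mm along and 25 mm across of centre; all jars upright on the tray floor (tilt < 0.08 rad), turned alike (0.12 rad, mod 60 deg), each centre within 68.5 mm of two others (64 = flat on flat); all at rest (z of shoe_c0 in the frame of coater between 0.0277 and 0.0319 m and x of blade in the frame of pad between -0.04 and 0.04 m and y of blade in the frame of pad between -0.025 and 0.025 m and z of blade in the frame of pad between 0.003 and 0.01 m and angle between each of blade, jar1, jar2, jar3, jar4, jar5's own z axis and vertical below 0.08 rad and linear speed of each of blade, jar1, jar2, jar3, jar4, jar5 below 0.02 m/s and (horizontal distance between jar1 and jar2 below 0.0685 m or horizontal distance between jar1 and jar3 below 0.0685 m or horizontal distance between jar1 and jar4 below 0.0685 m) and (horizontal distance between jar1 and jar2 below 0.0685 m or horizontal distance between jar1 and jar3 below 0.0685 m or horizontal distance between jar1 and jar5 below 0.0685 m) and (horizontal distance between jar1 and jar2 below 0.0685 m or horizontal distance between jar1 and jar4 below 0.0685 m or horizontal distance between jar1 and jar5 below 0.0685 m) and (horizontal distance between jar1 and jar3 below 0.0685 m or horizontal distance between jar1 and jar4 below 0.0685 m or horizontal distance between jar1 and jar5 below 0.0685 m) and x of jar1 in the frame of tray between -0.06 and 0.06 m and y of jar1 in the frame of tray between -0.09 and 0.09 m and z of each of jar1, jar2, jar3, jar4, jar5 in the frame of tray below 0.01 m and (horizontal distance between jar2 and jar1 below 0.0685 m or horizontal distance between jar2 and jar3 below 0.0685 m or horizontal distance between jar2 and jar4 below 0.0685 m) and (horizontal distance between jar2 and jar1 below 0.0685 m or horizontal distance between jar2 and jar3 below 0.0685 m or horizontal distance between jar2 and jar5 below 0.0685 m) and (horizontal distance between jar2 and jar1 below 0.0685 m or horizontal distance between jar2 and jar4 below 0.0685 m or horizontal distance between jar2 and jar5 below 0.0685 m) and (horizontal distance between jar2 and jar3 below 0.0685 m or horizontal distance between jar2 and jar4 below 0.0685 m or horizontal distance between jar2 and jar5 below 0.0685 m) and x of jar2 in the frame of tray between -0.06 and 0.06 m and y of jar2 in the frame of tray between -0.09 and 0.09 m and (horizontal distance between jar3 and jar1 below 0.0685 m or horizontal distance between jar3 and jar2 below 0.0685 m or horizontal distance between jar3 and jar4 below 0.0685 m) and (horizontal distance between jar3 and jar1 below 0.0685 m or horizontal distance between jar3 and jar2 below 0.0685 m or horizontal distance between jar3 and jar5 below 0.0685 m) and (horizontal distance between jar3 and jar1 below 0.0685 m or horizontal distance between jar3 and jar4 below 0.0685 m or horizontal distance between jar3 and jar5 below 0.0685 m) and (horizontal distance between jar3 and jar2 below 0.0685 m or horizontal distance between jar3 and jar4 below 0.0685 m or horizontal distance between jar3 and jar5 below 0.0685 m) and x of jar3 in the frame of tray between -0.06 and 0.06 m and y of jar3 in the frame of tray between -0.09 and 0.09 m and (horizontal distance between jar4 and jar1 below 0.0685 m or horizontal distance between jar4 and jar2 below 0.0685 m or horizontal distance between jar4 and jar3 below 0.0685 m) and (horizontal distance between jar4 and jar1 below 0.0685 m or horizontal distance between jar4 and jar2 below 0.0685 m or horizontal distance between jar4 and jar5 below 0.0685 m) and (horizontal distance between jar4 and jar1 below 0.0685 m or horizontal distance between jar4 and jar3 below 0.0685 m or horizontal distance between jar4 and jar5 below 0.0685 m) and (horizontal distance between jar4 and jar2 below 0.0685 m or horizontal distance between jar4 and jar3 below 0.0685 m or horizontal distance between jar4 and jar5 below 0.0685 m) and x of jar4 in the frame of tray between -0.06 and 0.06 m and y of jar4 in the frame of tray between -0.09 and 0.09 m and (horizontal distance between jar5 and jar1 below 0.0685 m or horizontal distance between jar5 and jar2 below 0.0685 m or horizontal distance between jar5 and jar3 below 0.0685 m) and (horizontal distance between jar5 and jar1 below 0.0685 m or horizontal distance between jar5 and jar2 below 0.0685 m or horizontal distance between jar5 and jar4 below 0.0685 m) and (horizontal distance between jar5 and jar1 below 0.0685 m or horizontal distance between jar5 and jar3 below 0.0685 m or horizontal distance between jar5 and jar4 below 0.0685 m) and (horizontal distance between jar5 and jar2 below 0.0685 m or horizontal distance between jar5 and jar3 below 0.0685 m or horizontal distance between jar5 and jar4 below 0.0685 m) and x of jar5 in the frame of tray between -0.06 and 0.06 m and y of jar5 in the frame of tray between -0.09 and 0.09 m and (angle between the x axis of jar1 and the x axis of jar2, either way round below 0.12 rad or angle between the x axis of jar1 and the x axis of jar2, either way round between 0.927 and 1.167 rad) and (angle between the x axis of jar1 and the x axis of jar3, either way round below 0.12 rad or angle between the x axis of jar1 and the x axis of jar3, either way round between 0.927 and 1.167 rad) and (angle between the x axis of jar1 and the x axis of jar4, either way round below 0.12 rad or angle between the x axis of jar1 and the x axis of jar4, either way round between 0.927 and 1.167 rad) and (angle between the x axis of jar1 and the x axis of jar5, either way round below 0.12 rad or angle between the x axis of jar1 and the x axis of jar5, either way round between 0.927 and 1.167 rad) and (angle between the x axis of jar2 and the x axis of jar3, either way round below 0.12 rad or angle between the x axis of jar2 and the x axis of jar3, either way round between 0.927 and 1.167 rad) and (angle between the x axis of jar2 and the x axis of jar4, either way round below 0.12 rad or angle between the x axis of jar2 and the x axis of jar4, either way round between 0.927 and 1.167 rad) and (angle between the x axis of jar2 and the x axis of jar5, either way round below 0.12 rad or angle between the x axis of jar2 and the x axis of jar5, either way round between 0.927 and 1.167 rad) and (angle between the x axis of jar3 and the x axis of jar4, either way round below 0.12 rad or angle between the x axis of jar3 and the x axis of jar4, either way round between 0.927 and 1.167 rad) and (angle between the x axis of jar3 and the x axis of jar5, either way round below 0.12 rad or angle between the x axis of jar3 and the x axis of jar5, either way round between 0.927 and 1.167 rad) and (angle between the x axis of jar4 and the x axis of jar5, either way round below 0.12 rad or angle between the x axis of jar4 and the x axis of jar5, either way round between 0.927 and 1.167 rad)); the robot touches nothing.
It fails at once if the gate pinches the blade with more than 20 N (contact force between blade and shoe_c0 above 20 N).
It fails at once if a bystander is moved by more than 30 mm (distance of any of tin, flask, paintbrush from where it was at the start of the episode above 0.03 m).
Of jar1, jar2, jar3, jar4, jar5 only 3 to 5 are there at a start; the rules pass over those that are not, and their reading is None.
At some moment in a run one of jar1, jar2, jar3, jar4, jar5 may be knocked a few centimetres aside while the robot is not near it.
It also fails if it takes over 210 s, if anything falls off the work surface, if the arm or the gripper's body presses on something with over 40 N, if the wrist force passes 120 N, or if a joint passes its speed limit or range.

## Working session

There is one attempt and no reset: what is moved stays moved. The work goes in short steps, Python scripts to look and compute and a tool call to move; the robot and the scene stay as the last step left them, time stands still between calls to the robot, and variables do not carry over. Pictures are saved under pics/ and viewed, about 12 in all and at most 16, crops included, and the job is handed in when it is done.

Besides the shell and the picture viewer there is one more tool, called after ">>>" as name(argument=value, ...) on one line, values as JSON. jog_arm: Moves the arm, as the interface text tells. Its arguments: {"type":"object","properties":{"steps":{"type":"array","items":{"type":"number"}},"newtons":{"type":"number"}},"required":["steps"]}

```bash
mkdir -p pics; ls; cat > h.py <<'E'
import numpy as np, cv2
from rig import readout, imaging, workorder, spotter
def cal(n):
    c=imaging.calibration(n); return np.array(c["camera_matrix"],float),np.array(c["D"],float),np.array(c["T"],float)
def proj(P,n):
    K,D,T=cal(n); Ti=np.linalg.inv(T); P=np.atleast_2d(np.asarray(P,float))
    return cv2.projectPoints(P,cv2.Rodrigues(Ti[:3,:3])[0],Ti[:3,3],K,D)[0].reshape(-1,2)
def back(uv,z,n):
    K,D,T=cal(n); uv=np.asarray(uv,float).reshape(-1,1,2)
    d=cv2.undistortPoints(uv,K,D).reshape(-1,2); d=np.c_[d,np.ones(len(d))]@T[:3,:3].T
    o=T[:3,3]; return o+d*((z-o[2])/d[:,2])[:,None]
E
python3 - <<'E'
from h import *
for n in("scene","top"):
    im=imaging.capture(n); cv2.imwrite(f"pics/{n}0.png",cv2.resize(im,(800,600)) )
    K,D,T=cal(n); print(n,K.round(1).tolist(),D.tolist(),T.round(3).tolist())
    for q in["jar1","coater","gate","blade","pad","tray","tin","flask","paintbrush"]:
        print(q,[(round(d["confidence"],2),np.round(d["box"]).tolist()) for d in spotter.look_for(q,n)])
print(readout.get_obs())
E
```

```text
pics
scene [[394.9, 0.0, 249.4], [0.0, 394.9, 192.5], [0.0, 0.0, 1.0]] [0.023737030643759566, 0.0, 0.0, 0.0, 0.0] [[0.083, 0.806, -0.585, 1.228], [0.996, -0.075, 0.038, 0.016], [-0.013, -0.587, -0.81, 0.944], [0.0, 0.0, 0.0, 1.0]]
jar1 [(0.76, [192.0, 141.0, 216.0, 172.0]), (0.7, [182.0, 206.0, 211.0, 239.0]), (0.69, [81.0, 151.0, 165.0, 213.0]), (0.64, [223.0, 174.0, 252.0, 203.0]), (0.55, [222.0, 146.0, 244.0, 171.0]), (0.33, [300.0, 171.0, 329.0, 202.0])]
coater [(0.65, [265.0, 166.0, 346.0, 228.0])]
gate [(0.89, [297.0, 173.0, 327.0, 202.0]), (0.16, [289.0, 142.0, 351.0, 172.0])]
blade [(0.6, [292.0, 147.0, 349.0, 166.0]), (0.58, [269.0, 231.0, 293.0, 274.0])]
pad [(0.67, [288.0, 138.0, 352.0, 171.0])]
tray [(0.78, [79.0, 151.0, 164.0, 213.0]), (0.42, [293.0, 146.0, 346.0, 167.0])]
tin [(0.82, [227.0, 235.0, 256.0, 273.0])]
flask [(0.6, [270.0, 228.0, 295.0, 274.0]), (0.18, [224.0, 143.0, 242.0, 173.0])]
paintbrush [(0.56, [142.0, 218.0, 178.0, 291.0]), (0.55, [220.0, 143.0, 245.0, 172.0]), (0.24, [81.0, 151.0, 166.0, 215.0])]
top [[352.1, 0.0, 258.3], [0.0, 352.1, 191.5], [0.0, 
[... 1043 characters left out ...]
297308e-03,
        7.94235071e+01, -1.20367155e+01]), 'joint_vel': array([ 0.0143706 , -0.03227818,  0.16915716, -0.02343376,  0.06057607,
        0.00206705]), 'effort': array([-1.59000951e-04, -3.85586286e+01, -3.22368085e+01,  7.00631063e-02,
        3.07405146e-02,  3.43405475e-06]), 'position': array([ 0.22956527, -0.52717104,  0.21461318]), 'tcp_rot': array([[-6.86603009e-05,  3.99315185e-01, -9.16813710e-01],
       [-2.85196349e-05, -9.16813712e-01, -3.99315184e-01],
       [-9.99999997e-01, -1.26990843e-06,  7.43370286e-05]]), 'wrist_force': array([ 1.17740648,  0.46623595, -0.01038144]), 'ft_torque': array([ 0.00849448, -0.00845154, -0.02479437]), 'finger_gap': 0.9979775981494535}
```

```bash
python3 - <<'E'
from h import *
im=imaging.capture("top"); cv2.imwrite("pics/topc.png",cv2.resize(im[115:285,150:420],None,fx=2.9,fy=2.9,interpolation=cv2.INTER_CUBIC))
im=imaging.capture("scene"); cv2.imwrite("pics/scenec.png",cv2.resize(im[120:310,70:370],None,fx=2.66,fy=2.66,interpolation=cv2.INTER_CUBIC))
E
```

```text
(no output)
```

View pics/topc.png

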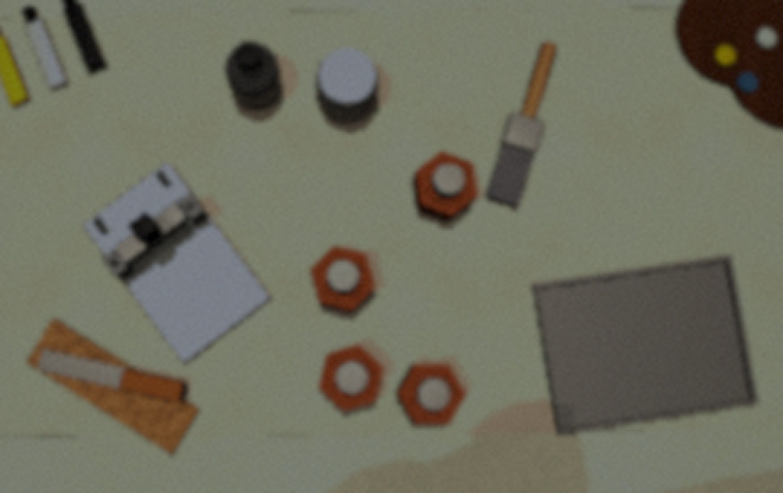

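View pics/scenec.png

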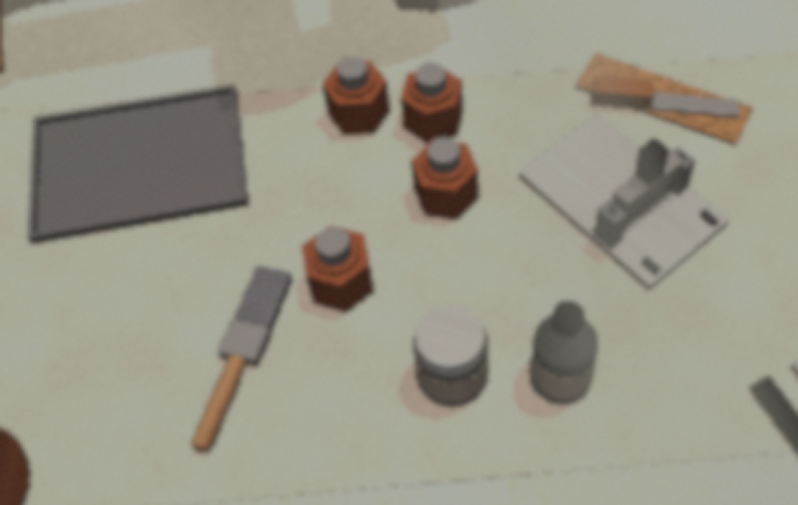

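```bash
cat >> h.py <<'E'
from scipy.optimize import minimize
def box(x0,x1,y0,y1,z0,z1): return np.array([[x,y,z] for x in(x0,x1) for y in(y0,y1) for z in(z0,z1)],float)/1000
def prism(n,r,z0,z1): a=np.arange(n)*2*np.pi/n; return np.array([[r*np.cos(t),r*np.sin(t),z] for t in a for z in(z0,z1)])/1000
M={"jar":[prism(6,36.95,0,56),prism(24,17,56,82)],
 "coater":[box(-130,70,-62,62,0,12),box(-13,13,43,61,0,62),box(-13,13,-61,-43,0,62),box(-11,11,-42,42,40,77),box(-11,11,-12,12,77,122)],
 "blade":[box(-85,-15,-12,12,0,24),box(-15,85,-12,12,0,5)],"pad":[box(-100,100,-30,30,0,6)],"tray":[box(-86,86,-116,116,0,14)]}
S=4
def render(model,p,z,n,bb):
    c,s=np.cos(p[2]),np.sin(p[2]); R=np.array([[c,-s,0],[s,c,0],[0,0,1]])
    x0,y0,x1,y1=bb; im=np.zeros(((y1-y0)*S,(x1-x0)*S),np.uint8)
    for P in model:
        uv=proj(P@R.T+[p[0],p[1],z],n); h=cv2.convexHull(uv.astype(np.float32))[:,0]
        q=((h+0.5-[x0,y0])*S-0.5)*16
        cv2.fillConvexPoly(im,q.round().astype(np.int32),255,cv2.LINE_8,4)
    return cv2.blur(cv2.resize(im,None,fx=1/S,fy=1/S,interpolation=cv2.INTER_AREA).astype(np.float32)/255,(3,3))
def fit(kind,p0,z,masks,yaw=True):
    p0=np.array(p0,float); bbs={}
    for n,m in masks.items():
        v,u=np.nonzero(m); bbs[n]=(max(u.min()-12,0),max(v.min()-12,0),min(u.max()+13,512),min(v.max()+13,384))
    def cost(q):
        t=0
        for n,m in masks.items():
            x0,y0,x1,y1=bbs[n]; b=cv2.blur(m[y0:y1,x0:x1].astype(np.float32),(3,3))
            t+=((render(M[kind],[q[0]/1e3,q[1]/1e3,q[2]/50],z,n,bbs[n])-b)**2).sum()
        return t
    best=None
    for dy in ((0,.35,-.35) if kind=="jar" else (0,)):
        x=np.array([p0[0]*1e3,p0[1]*1e3,(p0[2]+dy)*50])
        r=minimize(cost,x,method="Nelder-Mead",options=dict(initial_simplex=np.vstack([x,x+[10,0,0],x+[0,10,0],x+[0,0,8]]),xatol=.1,fatol=.02,maxiter=150))
        if best is None or r.fun<best.fun: best=r
    q=best.x; return np.array([q[0]/1e3,q[1]/1e3,q[2]/50]),best.fun
def masks_near(query,p,z,cams=("top","scene"),tol=14,conf=.25):
    out={}
    for n in cams:
        c=proj([p[0],p[1],z],n)[0]
        for d in spotter.outline_of(query,n):
            b=d["box"]
            if d["confidence"]>conf and np.hypot((b[0]+b[2])/2-c[0],(b[1]+b[3])/2-c[1])<tol: out[n]=np.array(d["mask"],bool);break
    return out
E
cat > init.py <<'E'
from h import *
import json
c2=lambda a:np.array(a)/2.9+[150,115]
for n in("top","scene"): imaging.capture(n)
outs={q:{n:spotter.outline_of(q,n) for n in("top","scene")} for q in("coater","blade","pad","tray","jar1")}
def seg(a,b,z):
    P=back(c2([a,b]),z,"top"); return P
a,b=seg((135,197),(228,329),.012).copy()  # +x end mid, -x end mid
d=(a-b)[:2]; yc=np.arctan2(d[1],d[0]); ctr=(a+b)[:2]/2; c0=ctr+0.03*np.array([np.cos(yc),np.sin(yc)])
t,h=seg((40,362),(186,390),.01); yb=np.arctan2(*(t-h)[:2][::-1]); 
p1,p2=seg((45,340),(185,432),.006); yp=np.arctan2(*(p1-p2)[:2][::-1])
tr=back(c2([644,346]),.01,"top")[0]; e=seg((534,287),(729,259),.014); yt=np.arctan2(*(e[0]-e[1])[:2][::-1])-np.pi/2
I={"coater":(*c0,yc),"blade":(*((t+h)[:2]/2),yb),"pad":(*((p1+p2)[:2]/2),yp),"tray":(*tr[:2],yt)}
for i,u in enumerate([(447,187),(343,280),(352,378),(432,393)]): I[f"jar{i+1}"]=(*back(c2(u),.04,"top")[0][:2],0.)
res={}
for k,p in I.items():
    kind="jar" if k[:3]=="jar" else k; z=.006 if k=="blade" else 0
    zc=dict(jar=.04,coater=.02).get(kind,.01); off=np.zeros(2)
    if kind=="coater": off=-.03*np.array([np.cos(p[2]),np.sin(p[2])])
    ms={}
    for n in("top","scene"):
        c=proj([p[0]+off[0],p[1]+off[1],zc],n)[0]
        for o in outs["jar1" if kind=="jar" else kind][n]:
            b=o["box"]
            if np.hypot((b[0]+b[2])/2-c[0],(b[1]+b[3])/2-c[1])<12: ms[n]=np.array(o["mask"],bool);break
    if not ms: print(k,"none",p); continue
    full=fit(kind,p,z,ms); each=[(n,fit(kind,p,z,{n:ms[n]})[0].round(4).tolist()) for n in ms]
    print(k,np.round(p,3),full[0].round(4),round(float(full[1]),1),each); res[k]=full[0].tolist()
json.dump(res,open("res.json","w"))
E
python3 init.py
```

```text
coater [0.59  0.225 0.615] [0.593  0.2335 0.6465] 37.2 [('top', [0.5923, 0.2321, 0.649]), ('scene', [0.5933, 0.2344, 0.6395])]
blade [0.437 0.285 1.381] [0.4388 0.2878 1.3422] 15.7 [('top', [0.4381, 0.2866, 1.3398]), ('scene', [0.4397, 0.2886, 1.3539])]
pad [0.426 0.284 0.999] [0.4275 0.2881 0.966 ] 799.8 [('top', [0.4277, 0.2873, 0.9921]), ('scene', [0.4271, 0.2889, 0.9654])]Traceback (most recent call last):
  File "init.py", line 27, in <module>
    full=fit(kind,p,z,ms); each=[(n,fit(kind,p,z,{n:ms[n]})[0].round(4).tolist()) for n in ms]
  File "h.py", line 40, in fit
    r=minimize(cost,x,method="Nelder-Mead",options=dict(initial_simplex=np.vstack([x,x+[10,0,0],x+[0,10,0],x+[0,0,8]]),xatol=.1,fatol=.02,maxiter=150))
    res = _minimize_neldermead(fun, x0, args, callback, bounds=bounds,
                               **options)
    fxr = func(xr)
    fx = function(np.copy(x), *(wrapper_args + args))
  File "h.py", line 35, in cost
    t+=((render(M[kind],[q[0]/1e3,q[1]/1e3,q[2]/50],z,n,bbs[n])-b)**2).sum()
         ~~~~~~^^^^^^^^^^^^^^^^^^^^^^^^^^^^^^^^^^^^^^^^^^^^^^^^
  File "h.py", line 23, in render
    uv=proj(P@R.T+[p[0],p[1],z],n); h=cv2.convexHull(uv.astype(np.float32))[:,0]
  File "h.py", line 6, in proj
    K,D,T=cal(n); Ti=np.linalg.inv(T); P=np.atleast_2d(np.asarray(P,float))
          ~~~^^^
  File "h.py", line 4, in cal
    c=imaging.calibration(n); return np.array(c["camera_matrix"],float),np.array(c["D"],float),np.array(c["T"],float)
ValueError: time passes only in moves, steps and waits
```

```bash
sed -i 's/^def cal(n):/import functools\n@functools.cache\ndef cal(n):/' h.py
sed -i 's/    if not ms:/    if k=="pad":\n        for n in ms:\n            for o in outs["blade"][n][:1]: ms[n]=ms[n]|o["mask"]\n    if not ms:/' init.py
time python3 init.py
```

```text
coater [0.59  0.225 0.615] [0.5931 0.2335 0.6343] 51.2 [('top', [0.5922, 0.2327, 0.6295]), ('scene', [0.5928, 0.2344, 0.6396])]
blade [0.437 0.285 1.381] [0.4385 0.2874 1.3432] 26.5 [('top', [0.4383, 0.2867, 1.3358]), ('scene', [0.4389, 0.2873, 1.3546])]
pad [0.426 0.284 0.999] [0.428  0.2875 1.0292] 100.1 [('top', [0.4291, 0.2881, 1.0354]), ('scene', [0.4272, 0.2883, 1.0182])]
tray [ 0.464 -0.318  0.125] [ 0.4682 -0.3192  0.1239] 51.3 [('top', [0.4672, -0.3206, 0.1188]), ('scene', [0.4689, -0.3186, 0.1277])]
jar1 [ 0.644 -0.095  0.   ] [ 0.6484 -0.0912  0.1726] 14.3 [('top', [0.6494, -0.0935, 0.0907]), ('scene', [0.6478, -0.0899, 0.1399])]
jar2 [0.541 0.023 0.   ] [0.544  0.0251 0.2604] 8.3 [('top', [0.544, 0.0241, 0.263]), ('scene', [0.5442, 0.0255, 0.2328])]
jar3 [0.433 0.014 0.   ] [0.4349 0.0169 0.8144] 11.1 [('top', [0.4338, 0.0156, -0.2548]), ('scene', [0.4359, 0.0177, 0.8281])]
jar4 [ 0.416 -0.073  0.   ] [ 0.4159 -0.069   0.4794] 24.5 [('top', [0.4149, -0.0694, 0.5198]), ('scene', [0.4183, -0.0688, 0.4314])]
real	0m10.143s
user	0m4.889s
sys	0m0.121s
```

>>> jog_arm(steps=[20.1,78,0,0,0,0.934,0.55,20.1,78,0,0,0,0.934,0.55,20.1,78,0,0,0,0.934,0.55,20.1,78,0,0,0,0.934,0.55,20.1,78,0,0,0,0.934,0.55,20.1,78,0,0,0,0.934,0.55,20.1,78,0,0,0,0.934,0.55,20.1,78,0,0,0,0.934,0.55,20.1,78,0,0,0,0.934,0.55,20.1,78,0,0,0,0.934,0.55,20.1,78,0,0,0,0.934,0.55,20.1,78,0,0,0,0.934,0.55,20.1,78,0,0,0,0.934,0.55,20.1,78,0,0,0,0.934,0.55,20.1,78,0,0,0,0.934,0.55,20.1,78,0,0,0,0.934,0.55,20.1,78,0,0,0,0.934,0.55,20.1,78,-10,0,0,0.934,0.55,20.1,78,-15,0,0,0.934,0.55,20.1,78,-15,0,0,0.934,0.55], newtons=40)

```text
clock: 4.3
position: [0.4309, 0.2525, 0.0636]
tcp_rot: [[0.002, 0.975, -0.224], [0.0, -0.224, -0.975], [-1.0, 0.002, -0.001]]
wrist_force: [1.0, 0.2, -0.3]
finger_gap: 0.449
```

```bash
python3 - <<'E'
from h import *
o=readout.get_obs(); print(o["clock"],o["position"],o["tcp_rot"],o["finger_gap"],o["wrist_force"])
E
```

```text
4.3 [0.43091661 0.25252074 0.06355431] [[ 1.83589788e-03  9.74589848e-01 -2.23989416e-01]
 [ 2.05237323e-04 -2.23990156e-01 -9.74591385e-01]
 [-9.99998294e-01  1.74327927e-03 -6.11245263e-04]] 0.44919737065833254 [ 0.97901592  0.23049031 -0.26164097]
```

>>> jog_arm(steps=[0,0,-3,0,0,0,0.55,0,0,-5.5,0,0,0,0.55,0,0,-5.5,0,0,0,0.55,0,0,-5.5,0,0,0,1,0,0,-5.5,0,0,0,1,0,0,-5.5,0,0,0,1,0,0,-5.5,0,0,0,1,0,0,-5.5,0,0,0,1,0,0,-5.5,0,0,0,1,0,0,-5.5,0,0,0,1])

```text
clock: 5.3
position: [0.4309, 0.2527, 0.0101]
tcp_rot: [[0.0, 0.975, -0.224], [-0.0, -0.224, -0.975], [-1.0, 0.001, 0.0]]
wrist_force: [0.1, -2.6, 5.4]
finger_gap: 0.257
```

>>> jog_arm(steps=[0,0,3,0,0,0,1,0,0,8,0,0,0,1,0,0,8,0,0,0,1,0.5,-4,8,0,0,-0.14,1,1,-8,8,0,0,-0.28,1,1.7,-12.6,8,0,0,-0.42,1,1.7,-12.6,8,0,0,-0.56,1,1.7,-12.6,8,0,0,-0.708,1,1.7,-12.6,8,0,0,-0.708,1,1.7,-12.6,4,0,0,-0.708,1,1.7,-12.6,2,0,0,-0.708,1,1.7,-12.6,0.9,0,0,-0.708,1,1.7,-12.6,0.9,0,0,-0.708,1,1.7,-12.6,0.9,0,0,-0.708,1])

```text
clock: 6.7
position: [0.4482, 0.1271, 0.0192]
tcp_rot: [[0.001, 0.596, -0.803], [0.0, -0.803, -0.596], [-1.0, 0.0, -0.001]]
wrist_force: [-0.2, 0.2, -1.4]
finger_gap: 0.257
```

```bash
python3 - <<'E'
from h import *
for n in("top","scene"): im=imaging.capture(n); cv2.imwrite(f"pics/b_{n}.png",cv2.resize(im[115:285,150:420] if n=="top" else im[120:310,150:370],None,fx=2.9,fy=2.9,interpolation=cv2.INTER_CUBIC))
ms={n:np.array(spotter.outline_of("blade",n)[0]["mask"]) for n in("top","scene")}
for n in ms: print(n,spotter.look_for("blade",n)[:2])
E
```

```text
top []
scene [{'box': [257.6, 153.0, 300.2, 190.1], 'confidence': 0.77}]
```

View pics/b_scene.png

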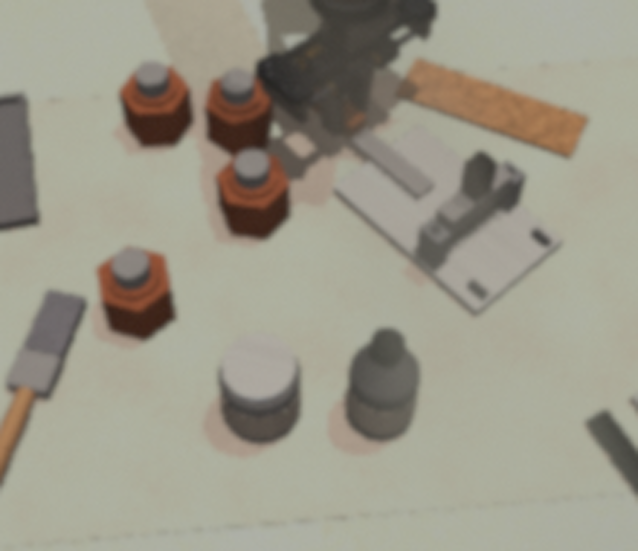

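>>> jog_arm(steps=[0,0,-0.15,0,0,0,1,1.6,1.2,-0.15,0,0,0,1,3.2,2.36,-0.15,0,0,0,1,4.8,3.53,-0.15,0,0,0,1,6.4,4.71,-0.15,0,0,0,1,7.65,5.63,-0.15,0,0,0,1,7.65,5.63,-0.15,0,0,0,1,7.65,5.63,-0.25,0,0,0,1,7.65,5.63,-0.25,0,0,0,1])

```text
clock: 7.9
position: [0.5239, 0.1829, 0.0164]
tcp_rot: [[0.0, 0.594, -0.804], [0.0, -0.804, -0.594], [-1.0, 0.0, -0.0]]
wrist_force: [1.2, 1.2, 1.4]
finger_gap: 0.26
```

>>> jog_arm(steps=[0,0,0,0,0,0,0.5,0,0,0,0,0,0,0.5,0,0,0,0,0,0,0.5,0,0,0,0,0,0,0.5,0,0,5,0,0,0,0.5,0,0,10,0,0,0,0.5,0,0,13,0,0,0,0.5,0,0,13,0,0,0,0.4,3.4,2.5,13,0,0,0,0.4,6.83,5.02,13,0,0,0,0.4,6.83,5.02,13,0,0,0,0.4,6.83,5.02,10,0,0,0,0.4,6.83,5.02,7.1,0,0,0,0.4,6.83,5.02,7.1,0,0,0,0.4], newtons=60)

```text
clock: 9.3
position: [0.5876, 0.2322, 0.081]
tcp_rot: [[-0.011, 0.595, -0.804], [-0.002, -0.804, -0.595], [-1.0, -0.005, 0.01]]
wrist_force: [-0.8, -0.5, -0.8]
finger_gap: 0.603
```

```bash
python3 - <<'E'
from h import *
for n in("top","scene"): im=imaging.capture(n); cv2.imwrite(f"pics/c_{n}.png",cv2.resize(im[115:285,150:420] if n=="top" else im[120:310,150:370],None,fx=2.9,fy=2.9,interpolation=cv2.INTER_CUBIC))
for i in range(4):
    imaging.capture("top"); print(readout.get_obs()["wrist_force"])
E
```

```text
[ 0.64313323 -0.17298826  0.22092505]
[ 1.2628038  -0.03942541  0.56710298]
[-0.01575722  0.46512952 -0.80554613]
[-0.55343761 -0.68643066 -0.02380124]
```

View pics/c_scene.png

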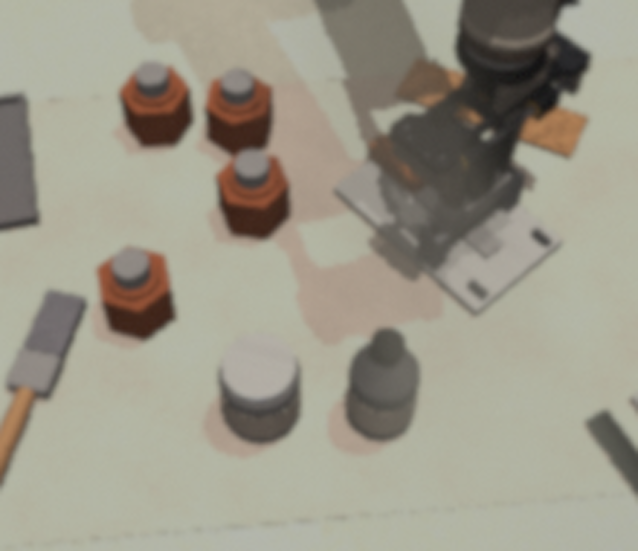

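>>> jog_arm(steps=[0,0,0,0,0,0,1,0,0,0,0,0,0,1,0,0,0,0,0,0,1,0,0,0,0,0,0,1,0,0,0,0,0,0,1,0,0,0,0,0,0,1,0,0,-0.05,0,0,0,1,0,0,-0.1,0,0,0,1,0,0,-0.15,0,0,0,1,0,0,-0.2,0,0,0,1], newtons=60)

```text
clock: 10.6
position: [0.5926, 0.2333, 0.0868]
tcp_rot: [[0.0, 0.595, -0.804], [-0.0, -0.804, -0.595], [-1.0, 0.0, 0.0]]
wrist_force: [-4.7, -1.6, 9.7]
finger_gap: 0.257
```

```bash
cat > f.py <<'E'
from h import *
F=[];P=[]
for i in range(4):
    o=readout.get_obs(); F.append(o["wrist_force"]);P.append(o["position"]); imaging.capture("top")
print(o["clock"],np.mean(F,0).round(2),np.round(F,1).tolist(),(np.array(P)[[0,-1]]*1e3).round(2).tolist(),o["finger_gap"])
E
python3 f.py
```

```text
10.75 [-4.95 -1.9   9.61] [[-4.7, -1.6, 9.7], [-4.6, -1.3, 9.8], [-5.0, -2.1, 9.5], [-5.5, -2.5, 9.5]] [[592.58, 233.3, 86.85], [592.52, 233.31, 86.75]] 0.25605122401207187
```

>>> jog_arm(steps=[0,0,-0.05,0,0,0,1,0,0,-0.1,0,0,0,1,0,0,-0.15,0,0,0,1,0,0,-0.2,0,0,0,1])

```text
clock: 11.2
position: [0.5925, 0.2333, 0.0849]
tcp_rot: [[0.0, 0.595, -0.804], [-0.0, -0.804, -0.595], [-1.0, 0.0, 0.0]]
wrist_force: [-4.5, -2.0, 10.1]
finger_gap: 0.257
```

```bash
python3 f.py
```

```text
11.35 [-4.79 -2.14 10.11] [[-4.5, -2.0, 10.1], [-4.6, -3.1, 10.4], [-5.0, -1.7, 9.8], [-5.0, -1.7, 10.2]] [[592.53, 233.28, 84.88], [592.54, 233.31, 84.79]] 0.25502933126925637
```

>>> jog_arm(steps=[0,0,-0.05,0,0,0,1,0,0,-0.1,0,0,0,1,0,0,-0.15,0,0,0,1,0,0,-0.2,0,0,0,1])

```text
clock: 11.8
position: [0.5926, 0.2333, 0.0829]
tcp_rot: [[0.0, 0.595, -0.804], [-0.0, -0.804, -0.595], [-1.0, 0.0, -0.0]]
wrist_force: [-4.9, -1.4, 9.1]
finger_gap: 0.257
```

```bash
python3 f.py
```

```text
11.95 [-4.7  -1.71 10.18] [[-4.9, -1.4, 9.1], [-4.9, -1.7, 11.1], [-4.4, -1.6, 10.0], [-4.6, -2.2, 10.4]] [[592.58, 233.32, 82.92], [592.52, 233.31, 82.79]] 0.2595664517310769
```

>>> jog_arm(steps=[0,0,-0.05,0,0,0,1,0,0,-0.1,0,0,0,1,0,0,-0.15,0,0,0,1,0,0,-0.2,0,0,0,1])

```text
clock: 12.4
position: [0.5926, 0.2333, 0.0809]
tcp_rot: [[0.0, 0.595, -0.804], [-0.0, -0.804, -0.595], [-1.0, 0.0, 0.0]]
wrist_force: [-5.0, -2.9, 10.3]
finger_gap: 0.259
```

```bash
python3 f.py
```

```text
12.55 [-5.34 -2.05 10.23] [[-5.0, -2.9, 10.3], [-6.4, -2.6, 10.9], [-5.5, -1.7, 9.8], [-4.5, -1.0, 10.0]] [[592.56, 233.32, 80.88], [592.55, 233.32, 80.77]] 0.2570177943768553
```

>>> jog_arm(steps=[0,0,-0.05,0,0,0,1,0,0,-0.1,0,0,0,1,0,0,-0.15,0,0,0,1,0,0,-0.2,0,0,0,1])

```text
clock: 13.0
position: [0.5925, 0.2333, 0.0791]
tcp_rot: [[0.0, 0.595, -0.804], [-0.0, -0.804, -0.595], [-1.0, 0.0, 0.0]]
wrist_force: [-5.3, -1.8, 12.9]
finger_gap: 0.258
```

```bash
python3 f.py
```

```text
13.15 [-5.38 -2.29 11.53] [[-5.3, -1.8, 12.9], [-5.0, -2.3, 11.0], [-5.8, -2.5, 10.6], [-5.4, -2.6, 11.6]] [[592.52, 233.29, 79.1], [592.52, 233.31, 79.06]] 0.26039140079996403
```

>>> jog_arm(steps=[0,0,-0.05,0,0,0,1,0,0,-0.1,0,0,0,1])

```text
clock: 13.4
position: [0.5926, 0.2333, 0.0784]
tcp_rot: [[0.0, 0.595, -0.804], [-0.0, -0.804, -0.595], [-1.0, 0.0, 0.0]]
wrist_force: [-6.0, -2.6, 13.1]
finger_gap: 0.258
```

```bash
python3 f.py
```

```text
13.55 [-5.91 -3.03 13.05] [[-6.0, -2.6, 13.1], [-6.8, -3.4, 13.6], [-5.9, -2.3, 12.8], [-4.9, -3.9, 12.6]] [[592.58, 233.32, 78.38], [592.54, 233.3, 78.29]] 0.2523048716131164
```

>>> jog_arm(steps=[0,0,0.15,0,0,0,1,0,0,0.15,0,0,0,1,0,0,0.15,0,0,0,1,0,0,0.15,0,0,0,0.4,0,0,0.15,0,0,0,0.4,0,0,0.15,0,0,0,0.4,0,0,0.15,0,0,0,0.4,0,0,3,0,0,0,0.4,0,0,6,0,0,0,0.4,0,0,6,0,0,0,0.5,-3.4,-2.5,6,0,0,0,0.5,-6.83,-5.02,6,0,0,0,0.5,-6.83,-5.02,4,0,0,0,0.5,-6.83,-5.02,1,0,0,0,0.5,-6.83,-5.02,-2,0,0,0,0.5,-6.83,-5.02,-4.5,0,0,0,0.5,-6.83,-5.02,-5.8,0,0,0,0.5,-6.83,-5.02,-5.8,0,0,0,0.5,-6.83,-5.02,-5.8,0,0,0,0.5])

```text
clock: 15.5
position: [0.5246, 0.1833, 0.0186]
tcp_rot: [[0.001, 0.595, -0.804], [0.0, -0.804, -0.595], [-1.0, 0.0, -0.001]]
wrist_force: [-1.1, -0.4, 0.2]
finger_gap: 0.496
```

```bash
python3 f.py; python3 - <<'E'
from h import *
im=imaging.capture("top"); cv2.imwrite("pics/d_top.png",cv2.resize(im[150:270,150:300],None,fx=5,fy=5,interpolation=cv2.INTER_CUBIC))
E
```

```text
15.65 [-0.38 -0.13  0.1 ] [[-1.1, -0.4, 0.2], [0.2, -0.3, -0.1], [0.1, -0.3, 0.1], [-0.7, 0.5, 0.3]] [[524.58, 183.25, 18.6], [525.45, 183.34, 19.63]] 0.502295755940981
```

View pics/d_top.png

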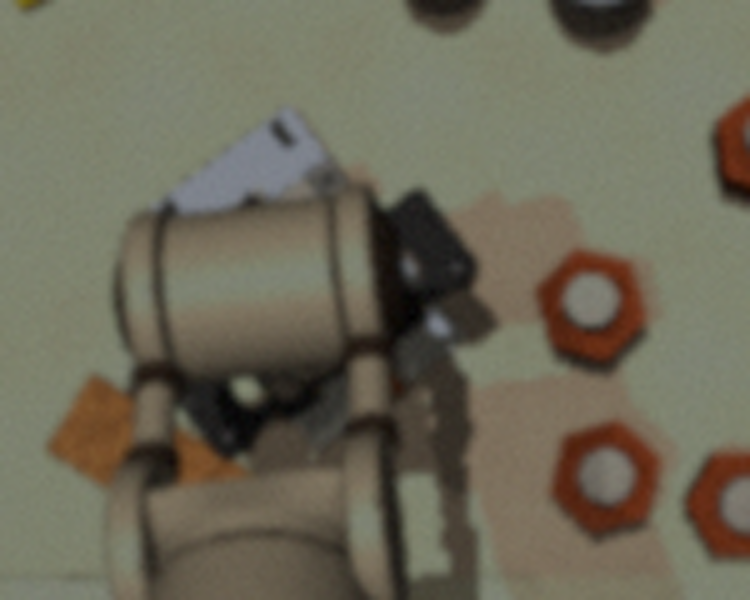

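>>> jog_arm(steps=[0,0,-0.25,0,0,0,0.5,0,0,-0.25,0,0,0,1,0,0,-0.25,0,0,0,1,0,0,-0.25,0,0,0,1,0,0,-0.25,0,0,0,1,0,0,-0.25,0,0,0,1], newtons=40)

```text
clock: 16.35
position: [0.5241, 0.1831, 0.0156]
tcp_rot: [[-0.0, 0.595, -0.804], [0.0, -0.804, -0.595], [-1.0, -0.0, 0.0]]
wrist_force: [-0.9, -1.1, -0.1]
finger_gap: 0.256
```

```bash
python3 f.py
```

```text
16.5 [-0.24 -0.47  0.05] [[-0.9, -1.1, -0.1], [0.3, 0.1, -0.2], [-0.1, -1.1, -0.1], [-0.2, 0.2, 0.6]] [[524.11, 183.13, 15.6], [524.1, 183.12, 15.59]] 0.26210845190568344
```

>>> jog_arm(steps=[-0.06,-0.045,-0.25,0,0,0,1,-0.12,-0.09,-0.25,0,0,0,1,-0.18,-0.135,-0.25,0,0,0,1,-0.24,-0.18,-0.25,0,0,0,1,-0.3,-0.22,-0.25,0,0,0,1,-0.36,-0.265,-0.25,0,0,0,1])

```text
clock: 17.15
position: [0.5239, 0.1824, 0.0156]
tcp_rot: [[0.008, 0.594, -0.804], [0.004, -0.804, -0.594], [-1.0, 0.002, -0.008]]
wrist_force: [3.9, 6.6, 5.2]
finger_gap: 0.254
```

```bash
python3 f.py
```

```text
17.3 [3.81 6.48 5.3 ] [[3.9, 6.6, 5.2], [3.1, 6.3, 4.8], [3.6, 5.8, 5.6], [4.7, 7.2, 5.5]] [[523.88, 182.39, 15.61], [523.84, 182.31, 15.59]] 0.25492117115338264
```

>>> jog_arm(steps=[0,0,0.25,0,0,0,1,-0.06,-0.045,0.25,0,0,0,1,-0.12,-0.09,0.25,0,0,0,1,-0.18,-0.135,0.25,0,0,0,1,-0.24,-0.18,0.25,0,0,0,1,-0.3,-0.22,0.25,0,0,0,1,-0.36,-0.265,0.25,0,0,0,1])

```text
clock: 18.05
position: [0.5169, 0.1778, 0.0156]
tcp_rot: [[0.0, 0.595, -0.804], [0.0, -0.804, -0.595], [-1.0, 0.0, -0.0]]
wrist_force: [2.4, 2.1, -2.1]
finger_gap: 0.259
```

```bash
python3 f.py
```

```text
18.2 [ 2.41  1.93 -1.87] [[2.4, 2.1, -2.1], [2.0, 2.1, -1.6], [2.3, 1.5, -2.5], [2.9, 2.0, -1.4]] [[516.94, 177.78, 15.6], [516.87, 177.75, 15.61]] 0.25833960531351735
```

>>> jog_arm(steps=[-0.08,-0.06,0,0,0,0,1,-0.16,-0.12,0,0,0,0,1,-0.24,-0.18,0,0,0,0,1,-0.32,-0.24,0,0,0,0,1,-0.4,-0.3,0,0,0,0,1,-0.48,-0.36,0,0,0,0,1,-0.56,-0.41,0,0,0,0,1,-0.64,-0.47,0,0,0,0,1,-0.72,-0.53,0,0,0,0,1,-0.8,-0.59,0,0,0,0,1,-0.88,-0.65,0,0,0,0,1,-0.96,-0.71,0,0,0,0,1,-1.04,-0.77,0,0,0,0,1,-1.12,-0.83,0,0,0,0,1])

```text
clock: 19.65
position: [0.5056, 0.1695, 0.0156]
tcp_rot: [[0.0, 0.595, -0.804], [0.0, -0.804, -0.595], [-1.0, 0.0, -0.0]]
wrist_force: [3.1, 1.8, -2.7]
finger_gap: 0.261
```

```bash
python3 f.py
```

```text
19.8 [ 2.24  1.66 -1.53] [[3.1, 1.8, -2.7], [2.2, 1.6, -1.5], [1.9, 1.7, -0.8], [1.8, 1.6, -1.2]] [[505.63, 169.5, 15.63], [505.57, 169.43, 15.61]] 0.2559751048136173
```

>>> jog_arm(steps=[-0.4,-0.3,0,0,0,0,1,-0.8,-0.6,0,0,0,0,1,-1.2,-0.89,0,0,0,0,1,-1.6,-1.19,0,0,0,0,1,-2.4,-1.78,0,0,0,0,1,-3.2,-2.37,0,0,0,0,1,-4.8,-3.56,0.1,0,0,0,1,-6.4,-4.74,0.2,0,0,0,1,-6.4,-4.74,4,0,0,0,1,-6.4,-4.74,8,0,0,0,1,-6.4,-4.74,8,0,0,0,1,-8,0,8,0,0,0.13,1,-9,4,8,0,0,0.26,1,-9.6,8.8,8,0,0,0.394,1,-9.6,8.8,8,0,0,0.394,1,-9.6,8.8,4,0,0,0.394,1,-9.6,8.8,1,0,0,0.394,1,-9.6,8.8,0,0,0,0.394,1,-9.6,8.8,-0.3,0,0,0.394,1,-9.6,8.8,-0.3,0,0,0.394,1])

```text
clock: 21.85
position: [0.41, 0.2571, 0.0129]
tcp_rot: [[0.0, 0.857, -0.515], [-0.0, -0.515, -0.857], [-1.0, 0.0, 0.0]]
wrist_force: [-0.9, -0.5, -0.9]
finger_gap: 0.254
```

```bash
python3 f.py;  python3 - <<'E'
from h import *
im=imaging.capture("scene"); cv2.imwrite("pics/e_scene.png",cv2.resize(im[120:310,150:370],None,fx=2.9,fy=2.9,interpolation=cv2.INTER_CUBIC))
E
```

```text
22.0 [-0.04 -0.23 -1.29] [[-0.9, -0.5, -0.9], [0.9, -0.4, -1.7], [-0.1, -0.4, -1.2], [-0.0, 0.4, -1.3]] [[409.96, 257.14, 12.91], [411.07, 257.78, 14.08]] 0.255567754119461
```

View pics/e_scene.png

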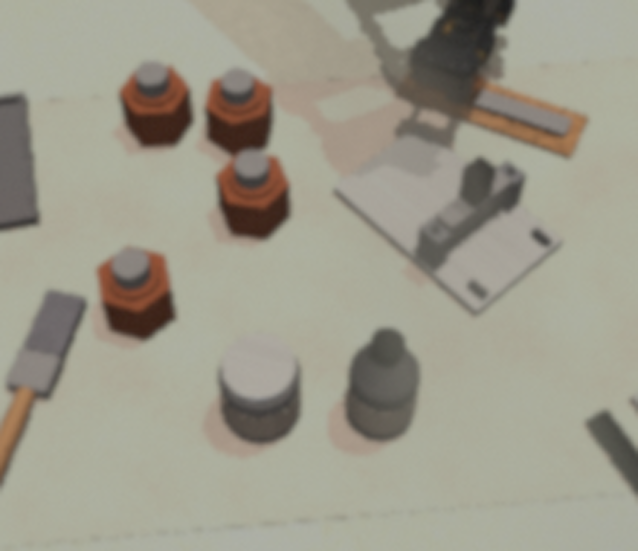

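>>> jog_arm(steps=[0,0,-0.35,0,0,0,1,0,0,-0.35,0,0,0,1,0,0,-0.35,0,0,0,1,0,0,-0.35,0,0,0,0.5,0,0,-0.35,0,0,0,0.5,0,0,-0.35,0,0,0,0.5,0,0,-0.35,0,0,0,0.5,0,0,3,0,0,0,0.5,0,0,8,0,0,0,0.2,0,0,13.7,0,0,0,0.2,0,0,13.7,0,0,0,0.2], newtons=12)

```text
clock: 23.2
position: [0.4138, 0.259, 0.1564]
tcp_rot: [[0.012, 0.858, -0.514], [0.004, -0.514, -0.858], [-1.0, 0.008, -0.009]]
wrist_force: [0.6, 0.1, 0.7]
finger_gap: 0.737
```

```bash
cat > jars.py <<'E'
from h import *
import sys,json
# usage: jars.py name:x,y,yaw,z ...
Q=[a.split(":") for a in sys.argv[1:]]
for n in("top","scene"): imaging.capture(n)
cache={}
for k,v in Q:
    x,y,w,z=map(float,v.split(",")); kind="jar" if k.startswith("jar") else k
    if kind not in cache: cache[kind]={n:spotter.outline_of("jar1" if kind=="jar" else kind,n) for n in("top","scene")}
    ms={}
    for n in cache[kind]:
        c=proj([x,y,z+(.04 if kind=="jar" else .01)],n)[0]
        for o in cache[kind][n]:
            b=o["box"]
            if np.hypot((b[0]+b[2])/2-c[0],(b[1]+b[3])/2-c[1])<11: ms[n]=np.array(o["mask"],bool);break
    print(k,list(ms),*[ (f[0].round(4).tolist(),round(float(f[1]),1)) for f in [fit(kind,(x,y,w),z,ms)] ] if ms else "-")
for kind in cache:
    for n in cache[kind]: print(kind,n,[(round(o["confidence"],2),back([(o["box"][0]+o["box"][2])/2,(o["box"][1]+o["box"][3])/2],.04,n)[0][:2].round(3).tolist()) for o in cache[kind][n]])
E
python3 jars.py jar1:.648,-.091,.17,0 jar2:.544,.025,.26,0 jar3:.435,.017,.81,0 jar4:.416,-.069,.48,0 blade:.428,.2876,1.029,.006
```

```text
jar1 ['top', 'scene'] ([0.6476, -0.0913, 0.1339], 34.4)
jar2 ['top', 'scene'] ([0.5435, 0.0253, 0.2488], 5.2)
jar3 ['top', 'scene'] ([0.4362, 0.0172, 0.8781], 27.3)
jar4 ['top', 'scene'] ([0.4159, -0.0706, 0.3741], 36.3)
blade ['scene'] ([0.4289, 0.2875, 1.0283], 4.0)
jar top [(0.94, [0.639, -0.096]), (0.91, [0.43, 0.012]), (0.79, [0.417, -0.073]), (0.68, [0.541, 0.02])]
jar scene [(0.72, [0.442, 0.023]), (0.63, [0.664, -0.084]), (0.58, [0.557, 0.028]), (0.58, [0.429, -0.072])]
blade top [(0.68, [0.589, 0.232]), (0.66, [0.409, 0.247])]
blade scene [(0.85, [0.451, 0.28])]
```

>>> jog_arm(steps=[0.59,-32.77,0,0,0,-1.1,0.2,0.59,-32.77,0,0,0,-1.1,0.2,0.59,-32.77,0,0,0,-1.1,0.2,0.59,-32.77,0,0,0,-1.1,0.2,0.59,-32.77,0,0,0,-1.1,0.2,0.59,-32.77,0,0,0,-1.1,0.2,0.59,-32.77,0,0,0,-1.1,0.2,0.59,-32.77,0,0,0,-1.1,0.2,0.59,-32.77,0,0,0,-1.1,0.2,0.59,-32.77,-4,0,0,-1.1,0.2,0.59,-32.77,-8.5,0,0,-1.1,0.2,0.59,-32.77,-8.5,0,0,-1.1,0.2,0.59,-32.77,-8.5,0,0,-1.1,1,0.59,-32.77,-8.5,0,0,-1.1,1,0.59,-32.77,-8.5,0,0,-1.1,1,0.59,-32.77,-8.5,0,0,-1.1,1,0.59,-32.77,-8.5,0,0,-1.1,1,0.59,-32.77,-8.5,0,0,-1.1,1], newtons=10)

```text
clock: 25.3
position: [0.4162, -0.0702, 0.0654]
tcp_rot: [[0.001, -0.069, -0.998], [-0.0, -0.998, 0.069], [-1.0, -0.0, -0.001]]
wrist_force: [0.8, 1.6, 4.4]
finger_gap: 0.365
```

>>> jog_arm(steps=[0,0,0,0,0,0,0.2,0,0,0,0,0,0,0.2,0,0,0,0,0,0,0.2,0,0,0,0,0,0.15,0.1,0,0,0,0,0,0.3,0.05,0,0,0,0,0,0.45,0.05,0,0,0,0,0,0.6,0.05,0,0,0,0,0,0.75,0.05,0,0,0,0,0,0.9,0.05,0,0,0,0,0,1.05,0.05,0,0,0,0,0,1.2,0.05,0,0,0,0,0,1.35,0.05,0,0,0,0,0,1.5,0.05,0,0,0,0,0,1.571,0.05,0,0,0,0,0,1.571,0.05,0,0,-2.5,0,0,1.571,0.05,0,0,-4.5,0,0,1.571,0.05,0,0,-4.5,0,0,1.571,0.05,0,0,-4.5,0,0,1.571,0.05])

```text
clock: 27.2
position: [0.4155, -0.0701, 0.0197]
tcp_rot: [[-0.001, 0.998, -0.07], [0.0, -0.07, -0.998], [-1.0, -0.001, -0.0]]
wrist_force: [0.7, 0.4, -0.3]
finger_gap: 0.949
```

>>> jog_arm(steps=[0,0,0,0,0,0,1,0,0,0,0,0,0,1,0,0,0,0,0,0,1,0,0,0,0,0,0,1,0,0,0,0,0,0,1,0,0,0,0,0,0,1,0,0,2,0,0,0,1,0,0,6,0,0,0,1,0,0,9,0,0,0,1,0,0,9,0,0,0,1], newtons=30)

```text
clock: 28.2
position: [0.4184, -0.0714, 0.1134]
tcp_rot: [[0.007, 0.998, -0.069], [-0.004, -0.069, -0.998], [-1.0, 0.008, 0.003]]
wrist_force: [0.1, 0.7, -1.1]
finger_gap: 0.7
```

>>> jog_arm(steps=[1.99,-25.34,0,0,0,-0.8535,1,1.99,-25.34,0,0,0,-0.8535,1,1.99,-25.34,0,0,0,-0.8535,1,1.99,-25.34,0,0,0,-0.8535,1,1.99,-25.34,0,0,0,-0.8535,1,1.99,-25.34,0,0,0,-0.8535,1,1.99,-25.34,0,0,0,-0.8535,1,1.99,-25.34,0,0,0,-0.8535,1,1.99,-25.34,-4,0,0,-0.8535,1,1.99,-25.34,-7,0,0,-0.8535,1,1.99,-25.34,-8,0,0,-0.8535,1,1.99,-25.34,-8.3,0,0,-0.8535,1,1.99,-25.34,-8.3,0,0,-0.8535,1,1.99,-25.34,-8.3,0,0,-0.8535,1,1.99,-25.34,-8.3,0,0,-0.8535,1])

```text
clock: 29.7
position: [0.436, -0.3239, 0.0274]
tcp_rot: [[0.001, 0.604, -0.797], [-0.001, -0.797, -0.604], [-1.0, 0.002, -0.0]]
wrist_force: [0.2, 0.3, -1.1]
finger_gap: 0.7
```

>>> jog_arm(steps=[0,0,0,0,0,0,0.2,0,0,0,0,0,0,0.2,0,0,0,0,0,0,0.2,0,0,0,0,0,0,0.2,0,0,4,0,0,0,0.2,0,0,8,0,0,0,0.2,0,0,11.3,0,0,0,0.2,0,0,11.3,0,0,0,0.2], newtons=10)

```text
clock: 30.5
position: [0.4381, -0.3265, 0.1454]
tcp_rot: [[0.007, 0.604, -0.797], [-0.008, -0.797, -0.604], [-1.0, 0.011, -0.001]]
wrist_force: [1.4, -0.6, 0.4]
finger_gap: 0.801
```

```bash
python3 jars.py jar1:.648,-.091,.15,0 jar2:.544,.025,.25,0 jar3:.435,.017,.83,0 jarA:.436,-.323,.65,.006
```

```text
jar1 ['top', 'scene'] ([0.6471, -0.0911, 0.141], 9.5)
jar2 ['top', 'scene'] ([0.5435, 0.0253, 0.2467], 7.0)
jar3 ['top', 'scene'] ([0.4345, 0.0168, 0.8114], 12.4)
jarA ['top'] ([0.4408, -0.3177, 0.6231], 107.1)
jar top [(0.9, [0.546, 0.018]), (0.83, [0.435, -0.318]), (0.82, [0.641, -0.093]), (0.66, [0.434, 0.009]), (0.36, [0.563, 0.21])]
jar scene [(0.89, [0.656, -0.092]), (0.88, [0.55, 0.028]), (0.64, [0.443, 0.017])]
```

>>> jog_arm(steps=[-0.09,34.04,0,0,0,-0.342,0.2,-0.09,34.04,0,0,0,-0.342,0.2,-0.09,34.04,0,0,0,-0.342,0.2,-0.09,34.04,0,0,0,-0.342,0.2,-0.09,34.04,0,0,0,-0.342,0.2,-0.09,34.04,0,0,0,-0.342,0.2,-0.09,34.04,0,0,0,-0.342,0.2,-0.09,34.04,0,0,0,-0.342,0.2,-0.09,34.04,0,0,0,-0.342,0.2,-0.09,34.04,-4,0,0,-0.342,0.2,-0.09,34.04,-7.5,0,0,-0.342,0.2,-0.09,34.04,-7.5,0,0,-0.342,0.2,-0.09,34.04,-7.5,0,0,-0.342,1,-0.09,34.04,-7.5,0,0,-0.342,1,-0.09,34.04,-7.5,0,0,-0.342,1,-0.09,34.04,-7.5,0,0,-0.342,1,-0.09,34.04,-7.5,0,0,-0.342,1,-0.09,34.04,-7.5,0,0,-0.342,1], newtons=10)

```text
clock: 32.5
position: [0.4351, 0.017, 0.0652]
tcp_rot: [[0.001, 0.302, -0.953], [0.0, -0.953, -0.302], [-1.0, 0.0, -0.001]]
wrist_force: [-0.5, 1.5, 3.0]
finger_gap: 0.368
```

>>> jog_arm(steps=[0,0,0,0,0,0,0.2,0,0,0,0,0,0,0.2,0,0,0,0,0,0,0.2,0,0,0,0,0,0.15,0.1,0,0,0,0,0,0.3,0.05,0,0,0,0,0,0.45,0.05,0,0,0,0,0,0.6,0.05,0,0,0,0,0,0.75,0.05,0,0,0,0,0,0.9,0.05,0,0,0,0,0,1.05,0.05,0,0,0,0,0,1.2,0.05,0,0,0,0,0,1.35,0.05,0,0,0,0,0,1.5,0.05,0,0,0,0,0,1.571,0.05,0,0,0,0,0,1.571,0.05,0,0,-2.5,0,0,1.571,0.05,0,0,-4.5,0,0,1.571,0.05,0,0,-4.5,0,0,1.571,0.05,0,0,-4.5,0,0,1.571,0.05])

```text
clock: 34.4
position: [0.4345, 0.0169, 0.0197]
tcp_rot: [[-0.001, 0.954, 0.301], [0.0, 0.301, -0.954], [-1.0, -0.001, -0.0]]
wrist_force: [0.4, 1.0, 0.2]
finger_gap: 0.95
```

>>> jog_arm(steps=[0,0,0,0,0,0,1,0,0,0,0,0,0,1,0,0,0,0,0,0,1,0,0,0,0,0,0,1,0,0,0,0,0,0,1,0,0,0,0,0,0,1,0,0,2,0,0,0,1,0,0,6,0,0,0,1,0,0,9,0,0,0,1,0,0,9,0,0,0,1], newtons=30)

```text
clock: 35.4
position: [0.4375, 0.0162, 0.1133]
tcp_rot: [[0.008, 0.953, 0.302], [-0.002, 0.302, -0.953], [-1.0, 0.007, 0.004]]
wrist_force: [1.1, -0.6, -2.6]
finger_gap: 0.695
```

```bash
python3 f.py; python3 jars.py jar1:.648,-.091,.15,0 jar2:.544,.025,.25,0 jarA:.436,-.323,.65,.006; python3 jars.py jarA:.436,-.323,.65,.006
```

```text
35.55 [-0.23 -0.32 -2.97] [[1.1, -0.6, -2.6], [-0.4, -0.8, -2.9], [-0.8, 0.9, -3.4], [-0.8, -0.8, -3.0]] [[437.52, 16.19, 113.3], [433.27, 17.15, 107.96]] 0.6960138688895988
jar1 ['top', 'scene'] ([0.6473, -0.0921, 0.1623], 19.8)
jar2 ['top', 'scene'] ([0.5447, 0.0247, 0.2545], 151.5)
jarA ['top', 'scene'] ([0.4349, -0.3233, 0.6635], 13.4)
jar top [(0.95, [0.644, -0.097]), (0.7, [0.556, 0.019]), (0.69, [0.431, -0.324])]
jar scene [(0.84, [0.447, -0.325]), (0.78, [0.362, 0.016]), (0.76, [0.552, 0.027]), (0.67, [0.658, -0.088])]
jarA ['top', 'scene'] ([0.4358, -0.3221, 0.6704], 7.4)
jar top [(0.89, [0.435, -0.324]), (0.6, [0.639, -0.101]), (0.6, [0.547, 0.026])]
jar scene [(0.78, [0.364, 0.019]), (0.69, [0.448, -0.324]), (0.57, [0.546, 0.028]), (0.41, [0.75, -0.182])]
```

>>> jog_arm(steps=[6.59,-33.24,2,0,0,-1.2287,1,6.59,-33.24,2,0,0,-1.2287,1,6.59,-33.24,2,0,0,-1.2287,1,6.59,-33.24,2,0,0,-1.2287,1,6.59,-33.24,2,0,0,-1.2287,1,6.59,-33.24,2,0,0,-1.2287,1,6.59,-33.24,2,0,0,-1.2287,1,6.59,-33.24,2,0,0,-1.2287,1,6.59,-33.24,2,0,0,-1.2287,1,6.59,-33.24,2,0,0,-1.2287,1,6.59,-33.24,2,0,0,-1.2287,1,6.59,-33.24,-2,0,0,-1.2287,1,6.59,-33.24,-5,0,0,-1.2287,1,6.59,-33.24,-7,0,0,-1.2287,1,6.59,-33.24,-8,0,0,-1.2287,1,6.59,-33.24,-8.3,0,0,-1.2287,1,6.59,-33.24,-8.3,0,0,-1.2287,1,6.59,-33.24,-8.3,0,0,-1.2287,1,6.59,-33.24,-8.3,0,0,-1.2287,1])

```text
clock: 37.9
position: [0.5012, -0.3162, 0.0277]
tcp_rot: [[0.002, 0.604, -0.797], [-0.002, -0.797, -0.604], [-1.0, 0.002, -0.0]]
wrist_force: [0.6, 0.0, -3.3]
finger_gap: 0.695
```

>>> jog_arm(steps=[0,0,0,0,0,0,0.2,0,0,0,0,0,0,0.2,0,0,0,0,0,0,0.2,0,0,0,0,0,0,0.2,0,0,4,0,0,0,0.2,0,0,8,0,0,0,0.2,0,0,11.3,0,0,0,0.2,0,0,11.3,0,0,0,0.2], newtons=10)

```text
clock: 38.7
position: [0.5034, -0.3182, 0.1459]
tcp_rot: [[0.008, 0.604, -0.797], [-0.008, -0.797, -0.604], [-1.0, 0.011, -0.002]]
wrist_force: [0.5, -1.0, 0.7]
finger_gap: 0.799
```

```bash
python3 jars.py jar1:.648,-.091,.15,0 jar2:.544,.025,.25,0
```

```text
jar1 ['top', 'scene'] ([0.6474, -0.0925, 0.1938], 10.0)
jar2 ['top', 'scene'] ([0.5445, 0.0255, 0.2395], 13.1)
jar top [(0.93, [0.643, -0.104]), (0.67, [0.542, 0.024])]
jar scene [(0.98, [0.511, -0.308]), (0.75, [0.461, 0.283]), (0.72, [0.435, -0.324]), (0.63, [0.552, 0.026]), (0.55, [0.664, -0.092])]
```

>>> jog_arm(steps=[4.33,34.07,0,0,0,-0.9233,0.2,4.33,34.07,0,0,0,-0.9233,0.2,4.33,34.07,0,0,0,-0.9233,0.2,4.33,34.07,0,0,0,-0.9233,0.2,4.33,34.07,0,0,0,-0.9233,0.2,4.33,34.07,0,0,0,-0.9233,0.2,4.33,34.07,0,0,0,-0.9233,0.2,4.33,34.07,0,0,0,-0.9233,0.2,4.33,34.07,0,0,0,-0.9233,0.2,4.33,34.07,-4,0,0,-0.9233,0.2,4.33,34.07,-7.5,0,0,-0.9233,0.2,4.33,34.07,-7.5,0,0,-0.9233,0.2,4.33,34.07,-7.5,0,0,-0.9233,1,4.33,34.07,-7.5,0,0,-0.9233,1,4.33,34.07,-7.5,0,0,-0.9233,1,4.33,34.07,-7.5,0,0,-0.9233,1,4.33,34.07,-7.5,0,0,-0.9233,1,4.33,34.07,-7.5,0,0,-0.9233,1], newtons=10)

```text
clock: 40.7
position: [0.5443, 0.0249, 0.0654]
tcp_rot: [[0.001, -0.271, -0.963], [-0.001, -0.963, 0.271], [-1.0, 0.0, -0.001]]
wrist_force: [-1.3, -0.6, 2.8]
finger_gap: 0.366
```

>>> jog_arm(steps=[0,0,0,0,0,0,0.2,0,0,0,0,0,0,0.2,0,0,0,0,0,0,0.2,0,0,0,0,0,0.15,0.1,0,0,0,0,0,0.3,0.05,0,0,0,0,0,0.45,0.05,0,0,0,0,0,0.6,0.05,0,0,0,0,0,0.75,0.05,0,0,0,0,0,0.9,0.05,0,0,0,0,0,1.05,0.05,0,0,0,0,0,1.2,0.05,0,0,0,0,0,1.35,0.05,0,0,0,0,0,1.5,0.05,0,0,0,0,0,1.571,0.05,0,0,0,0,0,1.571,0.05,0,0,-2.5,0,0,1.571,0.05,0,0,-4.5,0,0,1.571,0.05,0,0,-4.5,0,0,1.571,0.05,0,0,-4.5,0,0,1.571,0.05])

```text
clock: 42.6
position: [0.5436, 0.0252, 0.0197]
tcp_rot: [[-0.001, 0.962, -0.272], [0.0, -0.272, -0.962], [-1.0, -0.001, 0.0]]
wrist_force: [0.3, -0.5, -0.2]
finger_gap: 0.948
```

>>> jog_arm(steps=[0,0,0,0,0,0,1,0,0,0,0,0,0,1,0,0,0,0,0,0,1,0,0,0,0,0,0,1,0,0,0,0,0,0,1,0,0,0,0,0,0,1,0,0,2,0,0,0,1,0,0,6,0,0,0,1,0,0,11,0,0,0,1,0,0,11,0,0,0,1], newtons=30)

```text
clock: 43.6
position: [0.5488, 0.0244, 0.1368]
tcp_rot: [[0.013, 0.962, -0.271], [-0.002, -0.271, -0.963], [-1.0, 0.014, -0.001]]
wrist_force: [1.7, -0.8, -1.6]
finger_gap: 0.695
```

```bash
python3 f.py; python3 jars.py jar1:.648,-.091,.15,0 jarA:.436,-.323,.65,.006 jarB:.501,-.315,.65,.006
```

```text
43.75 [-0.29 -0.15 -2.64] [[1.7, -0.8, -1.6], [0.1, -0.1, -2.3], [-1.7, -0.2, -3.3], [-1.3, 0.5, -3.2]] [[548.77, 24.35, 136.78], [542.85, 25.26, 128.32]] 0.697006116594306
jar1 ['top', 'scene'] ([0.6487, -0.0934, 0.2171], 122.8)
jarA ['top', 'scene'] ([0.4345, -0.3224, 0.5493], 197.6)
jarB ['top', 'scene'] ([0.502, -0.3139, 0.6473], 9.0)
jar top [(0.74, [0.563, 0.222]), (0.71, [0.438, -0.318]), (0.63, [0.502, -0.323]), (0.56, [0.643, -0.103])]
jar scene [(0.95, [0.507, -0.309]), (0.69, [0.659, -0.088]), (0.68, [0.476, 0.035]), (0.57, [0.432, -0.322])]
```

>>> jog_arm(steps=[-8.28,-28.84,0,0,0,0.3997,1,-8.28,-28.84,0,0,0,0.3997,1,-8.28,-28.84,0,0,0,0.3997,1,-8.28,-28.84,0,0,0,0.3997,1,-8.28,-28.84,0,0,0,0.3997,1,-8.28,-28.84,0,0,0,0.3997,1,-8.28,-28.84,0,0,0,0.3997,1,-8.28,-28.84,0,0,0,0.3997,1,-8.28,-28.84,0,0,0,0.3997,1,-8.28,-28.84,-4,0,0,0.3997,1,-8.28,-28.84,-7,0,0,0.3997,1,-8.28,-28.84,-9,0,0,0.3997,1,-8.28,-28.84,-10,0,0,0.3997,1,-8.28,-28.84,-10.3,0,0,0.3997,1,-8.28,-28.84,-10.3,0,0,0.3997,1,-8.28,-28.84,-10.3,0,0,0.3997,1])

```text
clock: 45.6
position: [0.4617, -0.2608, 0.0276]
tcp_rot: [[-0.001, 0.992, 0.127], [0.002, 0.127, -0.992], [-1.0, -0.0, -0.002]]
wrist_force: [-2.9, 5.9, 10.2]
finger_gap: 0.693
```

>>> jog_arm(steps=[0,0,0,0,0,0,0.2,0,0,0,0,0,0,0.2,0,0,0,0,0,0,0.2,0,0,0,0,0,0,0.2,0,0,4,0,0,0,0.2,0,0,8,0,0,0,0.2,0,0,11.3,0,0,0,0.2,0,0,11.3,0,0,0,0.2], newtons=10)

```text
clock: 46.4
position: [0.4638, -0.2658, 0.1452]
tcp_rot: [[0.008, 0.992, 0.125], [-0.007, 0.125, -0.992], [-1.0, 0.007, 0.008]]
wrist_force: [1.2, -0.0, 0.0]
finger_gap: 0.795
```

```bash
python3 jars.py jar1:.648,-.092,.17,0;  python3 jars.py jar1:.648,-.092,.17,0
```

```text
jar1 ['top', 'scene'] ([0.6474, -0.0912, 0.1511], 16.2)
jar top [(0.96, [0.644, -0.098]), (0.84, [0.441, -0.233]), (0.53, [0.49, -0.308])]
jar scene [(0.86, [0.5, -0.315]), (0.81, [0.439, -0.224]), (0.74, [0.663, -0.083]), (0.64, [0.429, -0.322])]
jar1 ['top', 'scene'] ([0.6462, -0.0914, 0.1635], 17.9)
jar top [(0.65, [0.639, -0.098])]
jar scene [(0.97, [0.508, -0.311]), (0.67, [0.661, -0.088]), (0.66, [0.453, 0.28]), (0.58, [0.434, -0.322]), (0.56, [0.436, -0.228])]
```

```bash
python3 - <<'E'
from h import *
im=imaging.capture("scene"); cv2.imwrite("pics/g_scene.png",cv2.resize(im[120:260,60:260],None,fx=4,fy=4,interpolation=cv2.INTER_CUBIC))
E
```

```text
(no output)
```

View pics/g_scene.png

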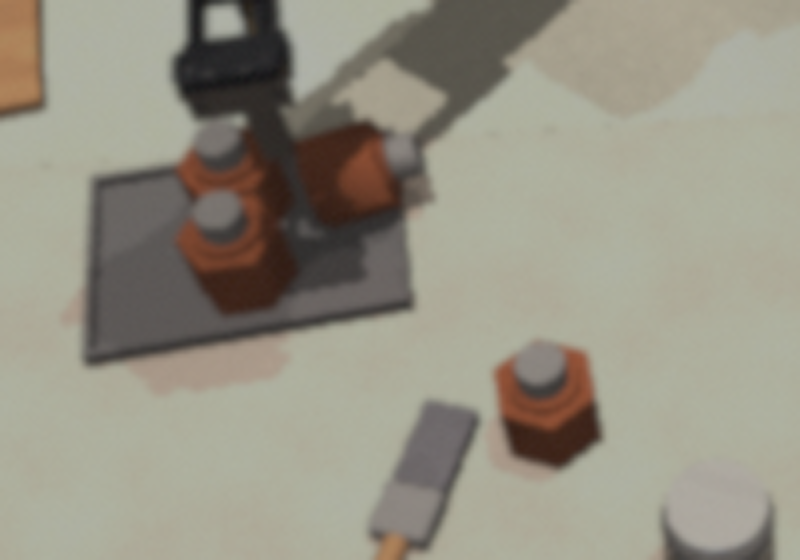

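>>> jog_arm(steps=[18.58,17.14,2,0,0,1.089,0.2,18.58,17.14,2,0,0,1.089,0.2,18.58,17.14,2,0,0,1.089,0.2,18.58,17.14,2,0,0,1.089,0.2,18.58,17.14,2,0,0,1.089,0.2,18.58,17.14,2,0,0,1.089,0.2,18.58,17.14,2,0,0,1.089,0.2,18.58,17.14,2,0,0,1.089,0.2,18.58,17.14,2,0,0,1.089,0.2,18.58,17.14,2,0,0,1.089,0.2])

```text
clock: 47.85
position: [0.6466, -0.0918, 0.1591]
tcp_rot: [[-0.001, 0.35, 0.937], [0.0, 0.937, -0.35], [-1.0, -0.0, -0.001]]
wrist_force: [0.3, -0.4, -0.3]
finger_gap: 0.804
```

```bash
cat > lying.py <<'E'
from h import *
import itertools
ims={n:imaging.capture(n) for n in("top","scene")}
a=cv2.resize(ims["top"][190:280,320:420],None,fx=4,fy=4,interpolation=cv2.INTER_CUBIC)
b=cv2.resize(ims["scene"][140:230,75:175],None,fx=4,fy=4,interpolation=cv2.INTER_CUBIC)
cv2.imwrite("pics/tray%d.png"%int(readout.get_obs()["clock"]),np.hstack([a,b])); np.savez("last.npz",**ims)
O={n:spotter.outline_of("jar1",n) for n in ims}; Tr={n:spotter.outline_of("tray",n)[:1] for n in ims}
import pickle; pickle.dump((O,Tr),open("o.pkl","wb"))
for n in O: print(n,[(round(o["confidence"],2),np.round(o["box"]).tolist()) for o in O[n]])
E
python3 lying.py; ls pics; python3 jars.py jarA:.436,-.323,.65,.006 jarB:.501,-.314,.65,.006
```

```text
top [(0.9, [361.0, 233.0, 390.0, 253.0]), (0.87, [361.0, 211.0, 388.0, 235.0]), (0.58, [295.0, 173.0, 313.0, 189.0])]
scene [(0.97, [183.0, 206.0, 212.0, 238.0]), (0.74, [103.0, 151.0, 134.0, 176.0]), (0.62, [134.0, 156.0, 153.0, 174.0]), (0.6, [104.0, 171.0, 136.0, 197.0]), (0.32, [304.0, 172.0, 328.0, 206.0])]
b_scene.png
b_top.png
c_scene.png
c_top.png
d_top.png
e_scene.png
g_scene.png
scene0.png
scenec.png
top0.png
topc.png
tray47.png
jarA ['top', 'scene'] ([0.4339, -0.3231, 0.5803], 197.8)
jarB ['top', 'scene'] ([0.5029, -0.315, 0.6165], 21.7)
jar top [(0.86, [0.501, -0.325]), (0.77, [0.438, -0.318]), (0.59, [0.643, -0.102]), (0.56, [0.437, -0.235])]
jar scene [(0.94, [0.502, -0.314]), (0.92, [0.431, -0.326]), (0.61, [0.657, -0.089]), (0.52, [0.446, -0.246])]
```

View pics/tray47.png

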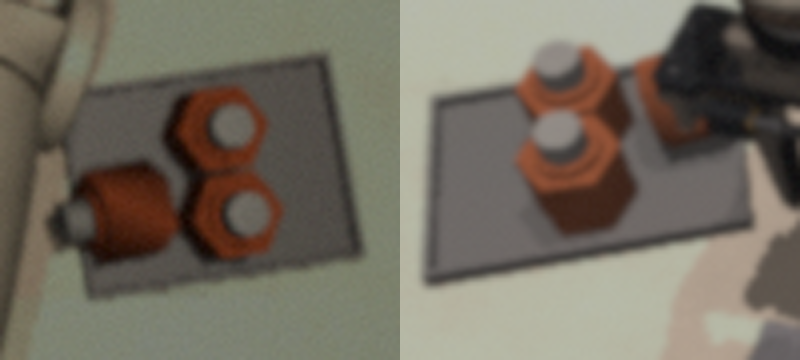

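```bash
cat > ly2.py <<'E'
from h import *
def lay(P):  # z-> x axis (cap end +x), hex flat down
    return np.c_[P[:,2],P[:,0],P[:,1]+.032]
M["ly"]=[lay(p) for p in M["jar"]]
c=lambda u,v:(u/4+320,v/4+190)
cap=back(c(72,219),.038,"top")[0]; base=back(c(172,212),.038,"top")[0]
print("hand cap",cap.round(4),"base",base.round(4)); d=cap-base; yaw=np.arctan2(d[1],d[0])
for i in range(4):
    imaging.capture("top"); m=None
    for o in spotter.outline_of("jar1","top"):
        b=o["box"]; cx=(b[0]+b[2])/2; cy=(b[1]+b[3])/2
        if o["confidence"]>.3 and np.hypot(cx-348,cy-243)<9: m=np.array(o["mask"],bool); break
    if m is None: continue
    f,cost=fit("ly",(base[0],base[1],yaw),.006,{"top":m})
    e=np.array([np.cos(f[2]),np.sin(f[2])])
    print("fit base",f.round(4),"cost",round(float(cost),1),"cap mid",(f[:2]+.069*e).round(4),"end",(f[:2]+.082*e).round(4))
E
python3 ly2.py
```

```text
hand cap [ 0.4318 -0.1981  0.038 ] base [ 0.4359 -0.279   0.038 ]
fit base [ 0.4426 -0.2674  1.7263] cost 15.2 cap mid [ 0.432  -0.1993] end [ 0.4299 -0.1864]
fit base [ 0.4434 -0.2686  1.7372] cost 11.9 cap mid [ 0.432  -0.2005] end [ 0.4298 -0.1877]
fit base [ 0.4435 -0.2663  1.7435] cost 12.0 cap mid [ 0.4317 -0.1983] end [ 0.4294 -0.1855]
fit base [ 0.4443 -0.2676  1.7435] cost 29.5 cap mid [ 0.4324 -0.1996] end [ 0.4302 -0.1868]
```

>>> jog_arm(steps=[-22.52,-4.93,0,0,0,-1.0455,0.4,-22.52,-4.93,0,0,0,-1.0455,0.4,-22.52,-4.93,0,0,0,-1.0455,0.4,-22.52,-4.93,0,0,0,-1.0455,0.4,-22.52,-4.93,0,0,0,-1.0455,0.4,-22.52,-4.93,0,0,0,-1.0455,0.4,-22.52,-4.93,0,0,0,-1.0455,0.4,-22.52,-4.93,0,0,0,-1.0455,0.4,-22.52,-4.93,0,0,0,-1.0455,0.4,-22.52,-4.93,0,0,0,-1.0455,0.4])

```text
clock: 49.75
position: [0.4217, -0.1411, 0.1596]
tcp_rot: [[-0.0, 0.985, 0.171], [-0.0, 0.171, -0.985], [-1.0, -0.0, 0.0]]
wrist_force: [-0.3, 0.6, -0.6]
finger_gap: 0.603
```

>>> jog_arm(steps=[0,0,0,-0.129,-0.022,0,0.4,0,0,0,-0.258,-0.044,0,0.4,0,0,-1,-0.387,-0.065,0,0.4,0,0,-2.7,-0.516,-0.087,0,0.4,0,0,-2.7,-0.516,-0.087,0,0.4,0,0,-2.7,-0.516,-0.087,0,0.4,0,0,-2.7,-0.516,-0.087,0,0.4])

```text
clock: 50.45
position: [0.4228, -0.142, 0.1342]
tcp_rot: [[0.084, 0.986, 0.145], [-0.492, 0.167, -0.854], [-0.867, 0.001, 0.499]]
wrist_force: [0.1, -0.8, 0.3]
finger_gap: 0.597
```

```bash
python3 - <<'E'
from h import *
o=readout.get_obs(); print(o["joint_pos"].round(1),o["position"],o["tcp_rot"].round(3).tolist())
E
```

```text
[-15.2 -10.8 125.9 -33.1  56.   -8.2] [ 0.42280051 -0.14203127  0.13416372] [[0.084, 0.986, 0.145], [-0.492, 0.167, -0.854], [-0.867, 0.001, 0.499]]
```

>>> jog_arm(steps=[0.25,-1.48,-2.6,0,0,0,0.4,0.5,-2.96,-5.2,0,0,0,0.4,0.75,-4.44,-7.8,0,0,0,0.4,0.9,-5.33,-9.35,0,0,0,0.4,1.0,-5.92,-10.39,0,0,0,0.4,1.0,-5.92,-10.39,0,0,0,0.4,1.0,-5.92,-10.39,0,0,0,0.4,1.0,-5.92,-10.39,0,0,0,1,1.0,-5.92,-10.39,0,0,0,1,1.0,-5.92,-10.39,0,0,0,1,1.0,-5.92,-10.39,0,0,0,1,1.0,-5.92,-10.39,0,0,0,1,1.0,-5.92,-10.39,0,0,0,1], newtons=40)

```text
clock: 51.75
position: [0.4321, -0.2003, 0.0293]
tcp_rot: [[0.084, 0.986, 0.146], [-0.493, 0.168, -0.854], [-0.866, 0.0, 0.5]]
wrist_force: [-1.1, 4.8, 6.1]
finger_gap: 0.358
```

>>> jog_arm(steps=[0,0,2,0,0,0,1,0,0,5,0,0,0,1,0,0,9,0,0,0,1,0,1,12,0,0,0,1,0.2,4,14,0.148,0.025,0,1,0.4,8,14,0.29,0.049,0,1,0.6,12,14,0.434,0.073,0,1,0.8,16,14,0.58,0.098,0,1,0.8,16,14,0.72,0.121,0,1,0.8,16,14,0.86,0.145,0,1,0.8,16,14,1.0,0.168,0,1,0.8,16,14,1.14,0.192,0,1,0.8,16,14,1.28,0.215,0,1,0.8,16,14,1.42,0.239,0,1,0.8,16,14,1.53,0.258,0,1,0.8,16,14,1.53,0.258,0,1,0.8,16,14,1.53,0.258,0,1])

```text
clock: 53.45
position: [0.4394, -0.0403, 0.168]
tcp_rot: [[-0.143, 0.986, 0.086], [0.844, 0.167, -0.51], [-0.517, 0.0, -0.856]]
wrist_force: [-0.3, -0.7, -2.2]
finger_gap: 0.358
```

```bash
python3 f.py; python3 - <<'E'
from h import *
o=readout.get_obs(); print(o["joint_pos"].round(1),o["position"],o["tcp_rot"].round(3).tolist())
im=imaging.capture("scene"); cv2.imwrite("pics/h_scene.png",cv2.resize(im[60:260,80:330],None,fx=3,fy=3,interpolation=cv2.INTER_CUBIC))
E
```

```text
53.6 [ 0.16  0.2  -2.39] [[-0.3, -0.7, -2.2], [0.5, 0.3, -3.2], [-0.1, 0.2, -2.8], [0.4, 0.9, -1.5]] [[439.39, -40.34, 167.95], [439.91, -40.09, 169.54]] 0.35810351408087504
[-44.7  22.9  99.2  31.7 108.1 -58.8] [ 0.43992455 -0.04012283  0.16964747] [[-0.142, 0.986, 0.09], [0.843, 0.168, -0.511], [-0.519, 0.003, -0.855]]
```

View pics/h_scene.png

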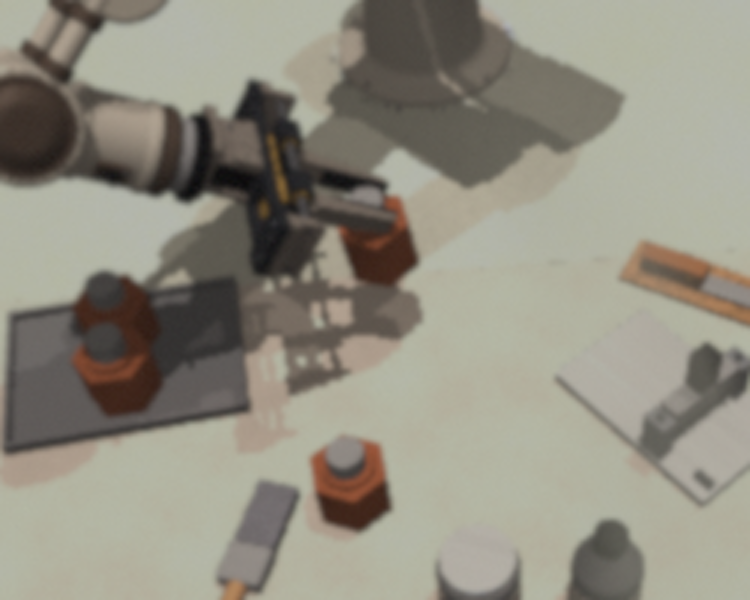

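>>> jog_arm(steps=[0,0,-3,0,0,0,1,0,0,-6,0,0,0,1,0,0,-8.5,0,0,0,1,0,0,-9,0,0,0,1,0,0,-9.3,0,0,0,1,0,0,-9.6,0,0,0,1,0,0,-9.9,0,0,0,1,0,0,-9.9,0,0,0,1,0,0,-9.9,0,0,0,1])

```text
clock: 54.6
position: [0.4402, -0.0402, 0.0722]
tcp_rot: [[-0.142, 0.986, 0.089], [0.846, 0.168, -0.506], [-0.514, 0.004, -0.858]]
wrist_force: [-0.6, 1.2, 6.9]
finger_gap: 0.354
```

```bash
python3 f.py
```

```text
54.75 [-0.2   1.37  6.48] [[-0.6, 1.2, 6.9], [0.7, 2.0, 7.2], [-1.1, 1.2, 5.5], [0.1, 1.0, 6.3]] [[440.21, -40.16, 72.16], [440.23, -40.22, 72.18]] 0.35717935199004974
```

>>> jog_arm(steps=[0,0,0.1,0,0,0,0.4,0,0,0.1,0,0,0,0.4,0,0,0.1,0,0,0,0.4,0.4,-2.5,1.6,0,0,0,0.4,0.8,-5,3.1,0,0,0,0.4,1.2,-7.5,4.6,0,0,0,0.4,1.7,-10.2,6.2,0,0,0,0.4,1.7,-10.2,10,0,0,0,0.4,1.7,-10.2,13,-0.145,-0.024,0,0.2,1.7,-10.2,13,-0.29,-0.049,0,0.2,1.7,-10.2,13,-0.434,-0.073,0,0.2,1.7,-10.2,13,-0.58,-0.098,0,0.2,1.7,-10.2,13,-0.72,-0.121,0,0.2,1.7,-10.2,13,-0.86,-0.145,0,0.2,1.7,-10.2,13,-1.0,-0.168,0,0.2,1.7,-10.2,13,-1.014,-0.171,0,0.2,1.7,-10.2,13,-1.014,-0.171,0,0.2])

```text
clock: 56.5
position: [0.4564, -0.1415, 0.1998]
tcp_rot: [[-0.0, 0.986, 0.17], [0.002, 0.17, -0.986], [-1.0, -0.0, -0.002]]
wrist_force: [0.8, 0.0, -0.4]
finger_gap: 0.802
```

```bash
cat > joint.py <<'E'
# joint fit of A and B (and more) from union of jar outlines: args x,y,yaw,z ...
from h import *
import sys
P0=[list(map(float,a.split(","))) for a in sys.argv[1:]]
zs=[p[3] for p in P0]; U={}
for n in("top","scene"):
    imaging.capture(n); m=np.zeros((384,512),bool)
    for o in spotter.outline_of("jar1",n):
        b=o["box"]; c=np.array([(b[0]+b[2])/2,(b[1]+b[3])/2])
        if o["confidence"]>.2 and min(np.hypot(*(proj([p[0],p[1],p[3]+.04],n)[0]-c)) for p in P0)<13: m|=np.array(o["mask"],bool)
    if m.sum()>350*len(P0): U[n]=m
    print(n,int(m.sum()))
bb={}
for n in U: v,u=np.nonzero(U[n]); bb[n]=(u.min()-12,v.min()-12,u.max()+13,v.max()+13)
def cost(q):
    t=0
    for n in U:
        x0,y0,x1,y1=bb[n]; r=0
        for i,z in enumerate(zs): r=np.maximum(r,render(M["jar"],[q[3*i]/1e3,q[3*i+1]/1e3,q[3*i+2]/50],z,n,bb[n]))
        t+=((r-cv2.blur(U[n][y0:y1,x0:x1].astype(np.float32),(3,3)))**2).sum()
    return t
x=np.concatenate([[p[0]*1e3,p[1]*1e3,p[2]*50] for p in P0])
r=minimize(cost,x,method="Powell",options=dict(xtol=.05,ftol=1e-4,maxiter=8)); q=r.x.reshape(-1,3)/[1e3,1e3,50]
print(q.round(4).tolist(),round(float(r.fun),1))
for i in range(len(q)):
    for j in range(i): print(j,i,"dist mm",(np.hypot(*(q[i]-q[j])[:2])*1e3).round(1))
E
python3 jars.py jar1:.648,-.092,.17,0 jarC:.44,-.048,.3,0; python3 joint.py .436,-.322,.65,.006 .502,-.315,.65,.006
```

```text
jar1 ['top', 'scene'] ([0.6475, -0.0923, 0.1619], 37.7)
jarC ['top', 'scene'] ([0.4417, -0.0501, 0.1337], 11.5)
jar top [(0.74, [0.566, 0.209]), (0.69, [0.645, -0.098]), (0.68, [0.443, -0.051]), (0.37, [0.521, -0.336])]
jar scene [(0.83, [0.656, -0.092]), (0.75, [0.438, -0.319]), (0.7, [0.452, -0.046]), (0.56, [0.504, -0.313]), (0.27, [0.455, 0.279])]
top 0
scene 1149
[[0.4367, -0.3228, 0.6691], [0.5014, -0.3147, 0.7055]] 9.7
0 1 dist mm 65.3
```

>>> jog_arm(steps=[-1.53,9.21,0,0,0,1.014,0.2,-1.53,9.21,0,0,0,1.014,0.2,-1.53,9.21,0,0,0,1.014,0.2,-1.53,9.21,-4,0,0,1.014,0.2,-1.53,9.21,-4,0,0,1.014,0.2,-1.53,9.21,-4,0,0,1.014,0.2,-1.53,9.21,-4,0,0,1.014,0.2,-1.53,9.21,-4,0,0,1.014,0.2,-1.53,9.21,-8,0,0,1.014,0.2,-1.53,9.21,-12,0,0,1.014,0.2,-1.53,9.21,-13.5,0,0,1.014,0.2,-1.53,9.21,-13.5,0,0,1.014,0.2,-1.53,9.21,-13.5,0,0,1.014,0.2,-1.53,9.21,-13.5,0,0,1.014,1,-1.53,9.21,-13.5,0,0,1.014,1,-1.53,9.21,-13.5,0,0,1.014,1,-1.53,9.21,-13.5,0,0,1.014,1,-1.53,9.21,-13.5,0,0,1.014,1,-1.53,9.21,-13.5,0,0,1.014,1], newtons=10)

```text
clock: 58.8
position: [0.4415, -0.0501, 0.0649]
tcp_rot: [[0.0, 0.379, 0.926], [0.0, 0.926, -0.379], [-1.0, 0.0, 0.0]]
wrist_force: [0.9, 1.4, 0.5]
finger_gap: 0.367
```

>>> jog_arm(steps=[0,0,0,0,0,0,0.2,0,0,0,0,0,0,0.2,0,0,0,0,0,0,0.2,0,0,0,0,0,-0.15,0.1,0,0,0,0,0,-0.3,0.05,0,0,0,0,0,-0.45,0.05,0,0,0,0,0,-0.6,0.05,0,0,0,0,0,-0.75,0.05,0,0,0,0,0,-0.9,0.05,0,0,0,0,0,-1.05,0.05,0,0,0,0,0,-1.2,0.05,0,0,0,0,0,-1.35,0.05,0,0,0,0,0,-1.5,0.05,0,0,0,0,0,-1.571,0.05,0,0,0,0,0,-1.571,0.05,0,0,-2.5,0,0,-1.571,0.05,0,0,-4.5,0,0,-1.571,0.05,0,0,-4.5,0,0,-1.571,0.05,0,0,-4.5,0,0,-1.571,0.05])

```text
clock: 60.7
position: [0.4412, -0.0502, 0.0198]
tcp_rot: [[-0.001, 0.926, -0.378], [0.0, -0.378, -0.926], [-1.0, -0.001, 0.0]]
wrist_force: [0.4, 0.5, 0.7]
finger_gap: 0.95
```

>>> jog_arm(steps=[0,0,0,0,0,0,1,0,0,0,0,0,0,1,0,0,0,0,0,0,1,0,0,0,0,0,0,1,0,0,0,0,0,0,1,0,0,0,0,0,0,1,0,0,2,0,0,0,1,0,0,4,0,0,0,1,0,0,7,0,0,0,1,0,0,10,0,0,0,1,0,0,11,0,0,0,1,0,0,11,0,0,0,1,0,0,11,0,0,0,1], newtons=40)

```text
clock: 62.0
position: [0.4403, -0.0499, 0.1281]
tcp_rot: [[-0.002, 0.926, -0.379], [0.001, -0.379, -0.926], [-1.0, -0.003, 0.0]]
wrist_force: [-0.6, 0.4, -2.9]
finger_gap: 0.701
```

>>> jog_arm(steps=[0.3,-3,0,0,0,0.08,1,0.6,-6,0,0,0,0.16,1,0.9,-9,0,0,0,0.25,1,1.2,-13,0,0,0,0.35,1,1.5,-17,0,0,0,0.45,1,1.8,-20,0,0,0,0.513,1,1.99,-21.21,0,0,0,0.513,1,1.99,-21.21,0,0,0,0.513,1,1.99,-21.21,0,0,0,0.513,1,1.99,-21.21,0,0,0,0.513,1,1.99,-21.21,-2,0,0,0.513,1,1.99,-21.21,-3,0,0,0.513,1,1.99,-21.21,-3,0,0,0.513,1,1.99,-21.21,-3,0,0,0.513,1])

```text
clock: 63.4
position: [0.4612, -0.2618, 0.0998]
tcp_rot: [[-0.0, 0.992, 0.125], [0.0, 0.125, -0.992], [-1.0, -0.0, -0.0]]
wrist_force: [0.3, -0.5, -3.0]
finger_gap: 0.697
```

>>> jog_arm(steps=[0,0,-1,0,0,0,1,0,0,-2,0,0,0,1,0,0,-3,0,0,0,1,0,0,-4,0,0,0,1,0,0,-5,0,0,0,1,0,0,-6,0,0,0,1,0,0,-6.7,0,0,0,1,0,0,-7.1,0,0,0,1,0,0,-7.3,0,0,0,1,0,0,-7.3,0,0,0,1,0,0,-7.3,0,0,0,1])

```text
clock: 64.5
position: [0.4616, -0.2627, 0.0271]
tcp_rot: [[0.001, 0.992, 0.124], [-0.001, 0.124, -0.992], [-1.0, 0.001, 0.001]]
wrist_force: [-0.0, -0.8, -3.0]
finger_gap: 0.697
```

>>> jog_arm(steps=[0,0,0,0,0,0,0.2,0,0,0,0,0,0,0.2,0,0,0,0,0,0,0.2,0,0,0,0,0,0,0.2,0,0,2,0,0,0,0.2,0,0,5,0,0,0,0.2,0,0,8,0,0,0,0.2,0,0,11.3,0,0,0,0.2,4,4,12,0,0,0.15,0.2,8,7.4,12,0,0,0.3,0.2,12,11,12,0,0,0.45,0.2,16,14.6,12,0,0,0.6,0.2,18.58,17.02,12,0,0,0.75,0.2,18.58,17.02,12,0,0,0.9,0.2,18.58,17.02,12,0,0,1.05,0.2,18.58,17.02,12,0,0,1.089,0.2,18.58,17.02,12,0,0,1.089,0.2], newtons=10)

```text
clock: 66.2
position: [0.647, -0.0919, 0.1465]
tcp_rot: [[-0.0, 0.349, 0.937], [0.0, 0.937, -0.349], [-1.0, -0.0, -0.0]]
wrist_force: [0.2, -0.1, 0.5]
finger_gap: 0.8
```

```bash
python3 joint.py .4367,-.3228,.65,.006 .5014,-.3147,.65,.006 .4616,-.2622,.65,.006; python3 - <<'E'
import sys; sys.argv=["x"]
from h import *
for n in("top","scene"):
    print([(round(o["confidence"],2),back([(o["box"][0]+o["box"][2])/2,(o["box"][1]+o["box"][3])/2],.04,n)[0][:2].round(3).tolist()) for o in spotter.look_for("jar1",n)])
E
```

```text
top 1157
scene 1536
[[0.4351, -0.3235, 0.642], [0.5012, -0.3142, 0.7416], [0.4642, -0.2705, 0.6697]] 140.2
0 1 dist mm 66.8
0 2 dist mm 60.5
1 2 dist mm 57.3
[(0.87, [0.462, -0.258]), (0.77, [0.644, -0.096]), (0.76, [0.432, -0.326]), (0.61, [0.492, -0.323])]
[(0.79, [0.429, -0.332]), (0.75, [0.663, -0.087]), (0.74, [0.508, -0.313]), (0.71, [0.468, -0.254]), (0.46, [0.445, 0.279])]
```

>>> jog_arm(steps=[0,0,-4,0,0,0,0.2,0,0,-7,0,0,0,0.2,0,0,-8.2,0,0,0,0.2,0,0,-8.2,0,0,0,0.2,0,0,-8.2,0,0,0,0.2,0,0,-8.2,0,0,0,1,0,0,-8.2,0,0,0,1,0,0,-8.2,0,0,0,1,0,0,-8.2,0,0,0,1,0,0,-8.2,0,0,0,1,0,0,-8.2,0,0,0,1])

```text
clock: 67.6
position: [0.6471, -0.092, 0.0649]
tcp_rot: [[0.0, 0.35, 0.937], [0.0, 0.937, -0.35], [-1.0, 0.0, 0.0]]
wrist_force: [0.8, 2.3, 1.2]
finger_gap: 0.37
```

>>> jog_arm(steps=[0,0,0,0,0,0,0.2,0,0,0,0,0,0,0.2,0,0,0,0,0,0,0.2,0,0,0,0,0,-0.15,0.1,0,0,0,0,0,-0.3,0.05,0,0,0,0,0,-0.45,0.05,0,0,0,0,0,-0.6,0.05,0,0,0,0,0,-0.75,0.05,0,0,0,0,0,-0.9,0.05,0,0,0,0,0,-1.05,0.05,0,0,0,0,0,-1.2,0.05,0,0,0,0,0,-1.35,0.05,0,0,0,0,0,-1.5,0.05,0,0,0,0,0,-1.571,0.05,0,0,0,0,0,-1.571,0.05,0,0,-2.5,0,0,-1.571,0.05,0,0,-4.5,0,0,-1.571,0.05,0,0,-4.5,0,0,-1.571,0.05,0,0,-4.5,0,0,-1.571,0.05])

```text
clock: 69.5
position: [0.6468, -0.0921, 0.0197]
tcp_rot: [[-0.001, 0.937, -0.349], [0.0, -0.349, -0.937], [-1.0, -0.001, 0.0]]
wrist_force: [-0.4, -1.4, 0.0]
finger_gap: 0.951
```

>>> jog_arm(steps=[0,0,0,0,0,0,1,0,0,0,0,0,0,1,0,0,0,0,0,0,1,0,0,0,0,0,0,1,0,0,0,0,0,0,1,0,0,0,0,0,0,1,0,0,2,0,0,0,1,0,0,4,0,0,0,1,0,0,7,0,0,0,1,0,0,10,0,0,0,1,0,0,12,0,0,0,1,0,0,12,0,0,0,1,0,0,12,0,0,0,1], newtons=40)

```text
clock: 70.8
position: [0.6465, -0.092, 0.1386]
tcp_rot: [[-0.001, 0.937, -0.35], [0.0, -0.35, -0.937], [-1.0, -0.001, 0.0]]
wrist_force: [-0.5, 0.1, -3.0]
finger_gap: 0.698
```

```bash
python3 joint.py .4359,-.3234,.65,.006 .5009,-.3154,.65,.006 .4616,-.2622,.65,.006; python3 - <<'E'
from h import *
a=imaging.capture("top")[190:280,320:420]; b=imaging.capture("scene")[140:230,75:175]
cv2.imwrite("pics/tray_k.png",cv2.resize(np.hstack([a,b]),None,fx=4,fy=4,interpolation=cv2.INTER_CUBIC))
E
```

```text
top 1230
scene 1608
[[0.4356, -0.3239, 0.6405], [0.5003, -0.3134, 0.6161], [0.4614, -0.2619, 0.6719]] 39.9
0 1 dist mm 65.5
0 2 dist mm 67.1
1 2 dist mm 64.5
```

View pics/tray_k.png

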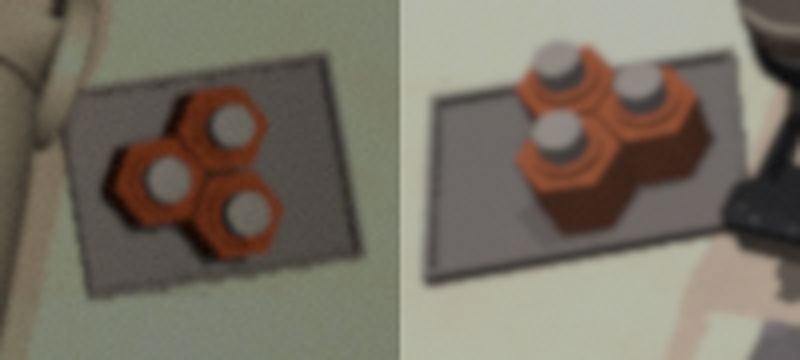

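>>> jog_arm(steps=[-2,-3,0,0,0,0.06,1,-4,-6.4,0,0,0,0.12,1,-6.2,-10,0,0,0,0.18,1,-8.4,-13.8,0,0,0,0.24,1,-10.6,-17.5,0,0,0,0.3,1,-12.8,-21,0,0,0,0.36,1,-14.6,-24,0,0,0,0.42,1,-16,-26.4,0,0,0,0.4817,1,-17,-28,0,0,0,0.4817,1,-17.18,-28.35,0,0,0,0.4817,1,-17.18,-28.35,0,0,0,0.4817,1,-17.18,-28.35,0,0,0,0.4817,1,-17.18,-28.35,-2,0,0,0.4817,1,-17.18,-28.35,-4,0,0,0.4817,1,-17.18,-28.35,-4,0,0,0.4817,1,-17.18,-28.35,-4,0,0,0.4817,1,-17.18,-28.35,-4,0,0,0.4817,1])

```text
clock: 72.8
position: [0.4761, -0.3759, 0.1011]
tcp_rot: [[0.001, 0.992, 0.125], [-0.002, 0.125, -0.992], [-1.0, 0.001, 0.002]]
wrist_force: [-0.3, -0.2, -0.7]
finger_gap: 0.7
```

>>> jog_arm(steps=[0,0,-1,0,0,0,1,0,0,-2,0,0,0,1,0,0,-3,0,0,0,1,0,0,-4,0,0,0,1,0,0,-5,0,0,0,1,0,0,-6,0,0,0,1,0,0,-6.7,0,0,0,1,0,0,-7.1,0,0,0,1,0,0,-7.3,0,0,0,1,0,0,-7.3,0,0,0,1,0,0,-7.3,0,0,0,1])

```text
clock: 73.9
position: [0.4756, -0.376, 0.0271]
tcp_rot: [[0.001, 0.992, 0.124], [-0.001, 0.124, -0.992], [-1.0, 0.001, 0.001]]
wrist_force: [-0.1, 0.2, -3.0]
finger_gap: 0.698
```

>>> jog_arm(steps=[-0.01,0.1,0,0,0,0,1,-0.01,0.1,0,0,0,0,1,-0.01,0.1,0,0,0,0,1,-0.01,0.1,0,0,0,0,0.2,-0.01,0.1,0,0,0,0,0.2,-0.01,0.1,0,0,0,0,0.2,-0.01,0.1,0,0,0,0,0.2,-0.01,0.1,2,0,0,0,0.2,0,0.1,5,0,0,0,0.2,0,0.1,9,0,0,0,0.2,0,0.1,14,0,0,0,0.2,0,5,16,0,0,0,0.2,0,10,16,0,0,0,0.2,0,15,16,0,0,0,0.2,0,20,16,0,0,0,0.2,0,25,16,0,0,0,0.2,0,30,16,0,0,0,0.2,0,35,16,0,0,0,0.2,0,35,16,0,0,0,0.2,0,35,16,0,0,0,0.2])

```text
clock: 75.9
position: [0.4752, -0.0249, 0.1869]
tcp_rot: [[0.0, 0.992, 0.127], [-0.001, 0.127, -0.992], [-1.0, 0.0, 0.001]]
wrist_force: [-0.7, 0.0, -0.0]
finger_gap: 0.799
```

```bash
python3 joint.py .4359,-.3234,.65,.006 .5009,-.3154,.65,.006 .4616,-.2622,.65,.006 .4755,-.375,.65,.006; python3 - <<'E'
from h import *
a=imaging.capture("top")[190:280,320:420]; b=imaging.capture("scene"); bb=b[140:230,75:175]
cv2.imwrite("pics/tray_l.png",cv2.resize(np.hstack([a,bb]),None,fx=4,fy=4,interpolation=cv2.INTER_CUBIC))
cv2.imwrite("pics/all_l.png",cv2.resize(b[120:310,70:370],None,fx=2.66,fy=2.66,interpolation=cv2.INTER_CUBIC))
E
python3 jars.py blade:.4289,.2875,1.03,.006
```

```text
top 1563
scene 1567
[[0.4351, -0.3237, 0.6693], [0.502, -0.3144, 0.6177], [0.4626, -0.2654, 0.69], [0.4753, -0.3727, 0.6754]] 485.9
0 1 dist mm 67.5
0 2 dist mm 64.4
1 2 dist mm 62.8
0 3 dist mm 63.4
1 3 dist mm 64.1
2 3 dist mm 108.0
blade ['top', 'scene'] ([0.4287, 0.2897, 1.0349], 27.5)
blade top [(0.78, [0.427, 0.272])]
blade scene [(0.58, [0.455, 0.286])]
```

View pics/tray_l.png

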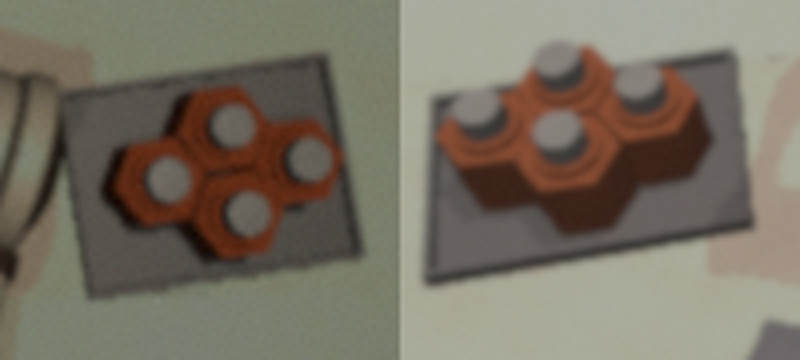

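View pics/all_l.png

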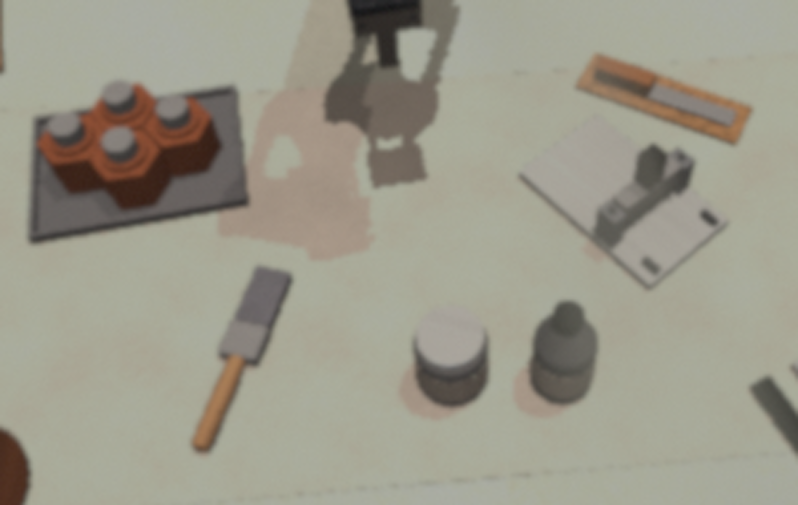

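```bash
python3 - <<'E'
from h import *
im=cv2.imread("pics/tray_l.png")
P={}
for n,ox,oy,xs,pts in(("top",320,190,0,[(248,213),(233,126),(168,180),(310,159)]),("scene",75,140,400,[(158+400,133),(158+400,62),(0,0),(0,0)])):
    if n=="scene": pts=[(558,62),(558,130),(637,82),(478,113)]
    hsv=cv2.cvtColor(cv2.GaussianBlur(im,(5,5),0),cv2.COLOR_BGR2HSV)
    out=[]
    for p in pts:
        c=np.array(p,float)
        for _ in range(10):
            yy,xx=np.mgrid[:im.shape[0],:im.shape[1]]
            w=((xx-c[0])**2+(yy-c[1])**2<27**2)*np.clip(hsv[...,2].astype(float)-105,0,30)*(hsv[...,1]<75)
            c=np.array([(w*xx).sum(),(w*yy).sum()])/max(w.sum(),1)
        uv=[(c[0]-xs+.5)/4-.5+ox,(c[1]+.5)/4-.5+oy]; out.append(back(uv,.086,n)[0][:2])
    out=np.array(out); P[n]=out; print(n,out.round(4).tolist())
    for i in range(4):
        for j in range(i): print("ABCD"[j]+"ABCD"[i],round(1e3*np.hypot(*(out[i]-out[j])),1),end=" ")
    print()
E
```

```text
top [[0.4405, -0.318], [0.5034, -0.3108], [0.4648, -0.2591], [0.4702, -0.3671]]
AB 63.4 AC 63.8 BC 64.5 AD 57.4 BD 65.4 CD 108.2 
scene [[0.4205, -0.3288], [0.5009, -0.3158], [0.4458, -0.2653], [0.4589, -0.378]]
AB 81.4 AC 68.3 BC 74.7 AD 62.4 BD 75.0 CD 113.4
```

>>> jog_arm(steps=[-0.3,-4,0,0,0,0,0.15,-0.6,-8,0,0,0,0,0.15,-0.8,-12,0,0,0,0,0.15,-1,-16,0,0,0,0,0.15,-1.2,-20,0,0,0,0,0.15,-1.3,-22.5,0,0,0,0,0.15,-1.4,-23.67,0,0,0,0,0.15,-1.4,-23.67,0,0,0,0,0.15,-1.4,-23.67,0,0,0,0,0.15,-1.4,-23.67,-3,0,0,0,0.15,-1.4,-23.67,-6,0,0,0,0.15,-1.4,-23.67,-7,0,0,0,0.15,-1.4,-23.67,-7,0,0,0,0.15,-1.4,-23.67,-7,0,0,0,0.15,-1.4,-23.67,-9,0,0,0,0.15,-1.4,-23.67,-11,0,0,0,0.15,-1.4,-23.67,-13,0,0,0,0.15,-1.4,-23.67,-15,0,0,0,0.15,-1.4,-23.67,-16,0,0,0,0.15,-1.4,-23.67,-16,0,0,0,0.15])

```text
clock: 78.4
position: [0.4612, -0.2621, 0.0266]
tcp_rot: [[-0.001, 0.992, 0.124], [0.001, 0.124, -0.992], [-1.0, -0.0, -0.001]]
wrist_force: [-0.6, -0.1, -0.2]
finger_gap: 0.85
```

>>> jog_arm(steps=[0,0,0,0,0,0,1,0,0,0,0,0,0,1,0,0,0,0,0,0,1,0,0,0,0,0,0,1,0,0,0,0,0,0,1], newtons=12)

```text
clock: 78.9
position: [0.4621, -0.2632, 0.0282]
tcp_rot: [[0.002, 0.992, 0.124], [-0.002, 0.124, -0.992], [-1.0, 0.002, 0.002]]
wrist_force: [-0.9, -0.4, 6.4]
finger_gap: 0.697
```

>>> jog_arm(steps=[0,-0.03,0,0,0,0,1,0.01,-0.06,0,0,0,0,1,0.01,-0.1,0,0,0,0,1,0.01,-0.1,0,0,0,0,1])

```text
clock: 79.3
position: [0.4621, -0.2632, 0.0282]
tcp_rot: [[0.001, 0.992, 0.124], [0.0, 0.124, -0.992], [-1.0, 0.001, -0.0]]
wrist_force: [-0.7, 4.6, 9.3]
finger_gap: 0.699
```

>>> jog_arm(steps=[0,-0.03,0,0,0,0,1,0.01,-0.06,0,0,0,0,1,0.01,-0.1,0,0,0,0,1,0.01,-0.1,0,0,0,0,1])

```text
clock: 79.7
position: [0.4621, -0.2633, 0.0282]
tcp_rot: [[0.001, 0.992, 0.124], [0.002, 0.124, -0.992], [-1.0, 0.001, -0.002]]
wrist_force: [-1.5, 7.6, 11.4]
finger_gap: 0.693
```

>>> jog_arm(steps=[0,0,0.1,0,0,0,1,0,0,0.15,0,0,0,1,0,0,0.15,0,0,0,1,0,0,0.15,0,0,0,1])

```text
clock: 80.1
position: [0.4615, -0.2643, 0.0283]
tcp_rot: [[0.0, 0.992, 0.124], [0.0, 0.124, -0.992], [-1.0, 0.0, -0.0]]
wrist_force: [0.3, 2.1, 1.9]
finger_gap: 0.695
```

>>> jog_arm(steps=[0,-0.03,0,0,0,0,1,0.01,-0.06,0,0,0,0,1,0.01,-0.1,0,0,0,0,1,0.01,-0.1,0,0,0,0,1])

```text
clock: 80.5
position: [0.4615, -0.2652, 0.0283]
tcp_rot: [[-0.0, 0.992, 0.124], [0.0, 0.124, -0.992], [-1.0, -0.0, -0.0]]
wrist_force: [-0.5, 5.1, 5.3]
finger_gap: 0.698
```

>>> jog_arm(steps=[0,0.02,0.05,0,0,0,1,0,0.02,0.05,0,0,0,0.15,0,0.02,0.05,0,0,0,0.15,0,0.02,0.05,0,0,0,0.15,0,0.02,0.05,0,0,0,0.15,0,0.02,2,0,0,0,0.15,0,0.02,5,0,0,0,0.15,0,0.02,9,0,0,0,0.15,0,0,14,0,0,0,0.15,0,4,16,0,0,0,0.15,0,8,16,0,0,0,0.15,0,12,16,0,0,0,0.15,0,16,16,0,0,0,0.15,0,20,16,0,0,0,0.15,0,24,16,0,0,0,0.15,0,24,16,0,0,0,0.15,0,24,16,0,0,0,0.15])

```text
clock: 82.2
position: [0.4615, -0.025, 0.1883]
tcp_rot: [[0.0, 0.992, 0.126], [-0.001, 0.126, -0.992], [-1.0, 0.0, 0.001]]
wrist_force: [0.4, -0.3, 0.5]
finger_gap: 0.848
```

```bash
python3 - <<'E'
from h import *
a=imaging.capture("top")[190:280,320:420]; b=imaging.capture("scene"); bb=b[140:230,75:175]
cv2.imwrite("pics/tray_m.png",cv2.resize(np.hstack([a,bb]),None,fx=4,fy=4,interpolation=cv2.INTER_CUBIC))
E
```

```text
(no output)
```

View pics/tray_m.png

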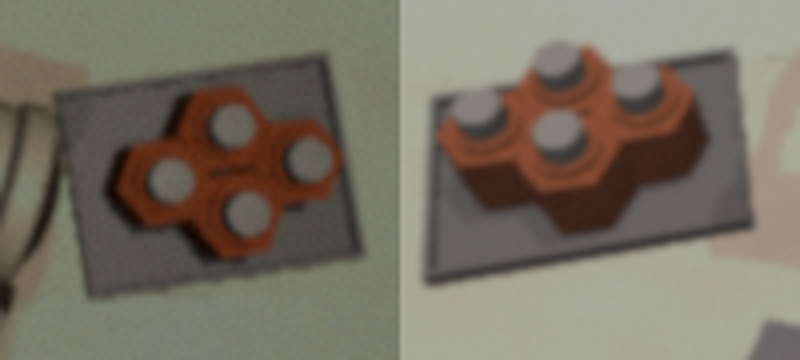

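```bash
python3 -c "
from rig import workorder; print(workorder.hand_in())"
```

```text
the job is handed in; nothing more can be done
None
```

The job is handed in at about 82 s of the 210 s allowed. The interface gave no verdict, so I can't confirm that it passed.

- **Gate and blade:** I slid the blade in under the raised gate and lowered the gate until the wrist force rose about 3 N above the plain sliding friction. Drawing the blade out gave a drag of about 3 to 3.5 N, within the 2 to 6 N wanted. On my first pull I was pressing the blade down onto the bed by mistake, so the pull reached about 7 N. I stopped after about 1 mm, took the pressure off and drew again. The gate was not touched after that, and the blade lies flat within about 2 mm of the pad's centre.
- **Jars:** Four jars were present, and all stand upright on the tray floor in a diamond-shaped cluster. One tipped over on its first placing, most likely because the arm was still swinging. I lifted it by its cap, stood it up on the table and placed it again.
- **Last checks:** The final picture shows all four jars upright, with their flat faces closed up along the sides of the diamond. A thin line shows between the two middle jars, but each of those also touches both outer jars. My camera fits of the jar spacing disagreed, mostly 63 to 67 mm. One rough cap measurement was far outside that and I judged it unreliable. So for the spacing I relied on pushing one outer jar in until I felt contact, and on the known placing positions.
- **Bystanders:** They looked undisturbed in the last full picture, taken before the final jar nudge. I did not measure them.

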